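# Tip the failed fuse parts into the scrap tub and cover it

## Robot

A 7-joint arm with a two-finger parallel gripper is mounted at the origin on the work surface. World frame = base frame: x ahead of the robot, y to its left, z up, the work surface at z = 0. Lengths are in m, angles in rad, forces in N, time in s.
With the tool pointing down it reaches from about 0.4 to 0.85 m from the base axis. Payload 10.4 kg.
Tool frame: the origin (TCP) lies between the finger pads; the fingertips stand 17 mm ahead of it and the grasp point (between the pads) lies 2 mm behind it; z points along the fingers, y is the direction in which the jaws open and shut (so a half turn about z gives the same grasp; the last joint's range is limited). The gripper opens to 85 mm and grips with 20 to 120 N. Pads are 22 mm wide; open, the fingers measure 114 mm over their backs; the gripper's body (76 mm by 85 mm) begins 54 mm behind the grasp point. The pads swing forward as they close: fully open they stand 13 mm farther back than shut.
Start: joints at [1.234, 0.332, -0.065, 1.46, 0.022, 1.35, -0.088], TCP at [0.193, -0.594, 0.248] pointing down, gripper open.
Joint ranges: [-2.6, 2.6], [-0.5, 2.12], [-1.47, 1.34], [0.16, 2.42], [-1.27, 4.41], [0.06, 2.06], [-2.6, 2.6]. Speed limits (rad/s): [2.22, 2.22, 2.79, 2.79, 3.14, 3.14, 3.14].

## Interface

Orientations are given as a unit quaternion [x, y, z, w].
In Python, from workcell import manip gives the robot as it stands.
- The arm moves only by the tool jog_arm, never from a script. Its argument "steps" is one flat list of numbers, 5 for each row, row after row: the finger opening in m, from 0 to 0.0854, then the shift along the tool's x, y, z in m, then the turn about the tool's z in rad. In form: [gripper, x, y, z, twist, gripper, x, y, z, twist, ...]. A call has exactly 10 rows; each row is the pose to reach, as a shift and turn from the pose commanded when the call began, along the tool's axes at that moment; what a row does not reach only later rows make up. A row lasts 1/10 s, in which the tool goes at most 50 mm and 8.59 degrees, less where a joint would pass 70% of its speed; a pose out of reach is approached as far as the arm can. A call with a gripper value outside its range is refused whole. The fingers move at their own pace and stop on an object; "grip_force" is the grip in N (left out, the last holds). Time passes only in rows, so rows that repeat a pose let the fingers close, or fill a call up. It gives the time, the measured TCP pose, the force and the opening at its end, in the units of the state.
- manip.get_obs(): the state, without advancing time (a new reading comes with each control period).
- manip.camera(name): name is "scene" or "top" or "wrist"; returns (picture, depth): 420x560x3 uint8, red, green, blue; 420x560 float32, m along the optical axis (not along the pixel's ray), 0 where there is no reading.
- manip.calibration(name): a dict with "mtx" (3x3 intrinsics, pixels), "world_to_cam" (4x4, takes a point from world to camera coordinates). Camera axes: x right, y down, z forward; pixel columns grow to the right and rows downward; lengths in m; the calibration is good to about 2 mm. The wrist camera is an equidistant fisheye: a pixel r from the principal point sees the ray r / f radians off the axis. A picture is of the moment at which its call begins: read the wrist's pose just before it. calibration takes no time and is no camera call; for the wrist camera it gives the pose at the moment of the call.
- manip.hand_in(): hands the job in, once; it reports no verdict.
The state is a dict: "clock": time; "joint_pos": joint angles; "joint_velocities": joint speeds; "tau": joint torques, N m; "position": TCP position; "ee_rot": TCP orientation; "ft_force": force on the tool from outside, world axes, zero at the start; "torque": the same for the moment, N m; "grip_width": opening from 0.0 (shut) to 1.0 (fully open).
Only numpy, scipy, OpenCV 4.12 (cv2) and the standard library are available. Lean on these libraries where they do the work, as an engineer would, in place of code of your own. Each camera call takes 0.05 s, during which the arm holds its last target.

## Task

Gather every failed fuse part lying on the bench (fuse carriers, end caps, spring clip, glass lens: whichever are there) into the tilting scrap pan, and once all of them are in it, tip the pan up so that they slide off its open front edge into the scrap tub. Let the pan back down level and set the loose cover on the tub, fully seated and level, with every part inside. Leave the meter, the screwdriver and the jar where they are.

Things in the scene. Friction and masses are not known exactly. Their poses are not given: they have to be found in the camera images.
- carrier1: cracked fuse carrier, a failed part: grey plastic block 44 x 24 x 18 mm (x, y, z) with a 26 x 10 mm ridge along its top to 26 mm height and a copper contact stub on each end (52 mm long over these); origin at the centre of its underside, z up as it lies at the start. None if absent in this run.
- carrier2: second cracked fuse carrier, the same as the first. None if absent.
- endcap1: nickel fuse end cap, a failed part: round, 25 mm in diameter, on a square foot 30 x 30 x 5 mm, 24 mm tall in all; origin at the centre of its underside. None if absent.
- endcap2: second nickel end cap, the same as the first. None if absent.
- clip: steel spring clip, a failed part: U shape, base 36 x 18 x 4 mm (x, y, z) with two upright legs 18 mm wide in y, about 24 mm tall in all; origin at the centre of its underside. None if absent.
- lens: green glass indicator lens, a failed part: round, flange 32 mm in diameter and 5 mm thick, then 26 mm in diameter up to 16 mm, domed top at 23 mm; origin at the centre of its underside. None if absent.
- tipper: fixed stand of the tilting scrap pan, a grey steel cabinet 170 x 170 mm, 98 mm tall; origin at the centre of its underside; its x axis is level and points from the hinge (front) to the handle (back) of the pan.
- pan (a joint): tilt of the scrap pan about its front edge, rad: 0 = down and level, grows as the handle is lifted, stop at 1.15. The hinge is damped: let go, the pan sinks back to 0 in a second or two. Parts slide on the steel from about 0.45 to 0.65 rad on.
- pan_hinge (a point): point on the pan's hinge axis, at the middle of the front edge of the pan (underside of its floor), 112 mm above the bench; x axis along the pan towards the handle, y axis along the hinge; turns with the pan.
- pan_mid (a point): centre of the pan's floor, top side, 88 mm from the hinge line; x axis towards the handle, y parallel to the hinge, z up; turns with the pan. Sheet-steel pan, inside 172 mm long (x, open front edge to back wall) and 168 mm wide (y), walls 22 mm above the floor at both sides and the back. The floor is 116 mm above the bench when down.
- pan_handle (a point): middle of the pan's handle: a round bar 12 mm in diameter and 100 mm long, parallel to the hinge, 218 mm from the hinge line, 42 mm behind the pan's back wall, 125 mm above the bench when the pan is down; x axis as for pan_mid.
- tub: fixed open scrap tub of dark sheet steel in front of the pan's open edge: outside 150 x 180 x 75 mm (x, y, z), walls and floor 4 mm; origin at the centre of its underside; its rear wall stands 10 mm in front of the hinge line, x axis towards the pan, y parallel to the hinge.
- cover: loose cover of the tub, 0.24 kg: plate 154 x 184 mm (x, y), 4 mm thick, underside 8 mm above the origin; below it a locating step 132 x 162 mm, 8 mm deep, that goes inside the tub's mouth (5 mm play each side). Origin at the centre of the step's underside: at 0 on the bench, at 67 mm when seated on the tub. May go on either way round (half turn).
- cover_tab (a point): middle of the cover's grip: an upright steel tab in the centre of its top, 10 mm thick in x, 60 mm long in y, from 12 to 46 mm above the cover's origin; this point is 36 mm above that origin.
- meter: hand-held test meter, 160 x 85 x 40 mm, a bystander; origin at the centre of its underside.
- driver: screwdriver lying on the bench, a bystander.
- jar: small jar of contact paste, 56 mm in diameter, 60 mm tall, a bystander; origin at the centre of its underside.
Things that resemble listed ones, but are neither listed nor needed, are in the scene too. What is shaped like the endcap2 but red is not meant. Leave any purple look-alike of the carrier2 alone.

How it is judged:
By the outcome, as a careful person would: the job done as asked, in the order asked, and still so for the second after the job is handed in, with the robot touching nothing.
Of carrier1, carrier2, endcap1, endcap2, clip, lens only 4 to 6 are there at a start; the rules pass over those that are not, and their reading is None.
At some moment in a run one of carrier1, carrier2, endcap1, endcap2, clip, lens, cover may be knocked a few centimetres aside while the robot is not near it.
Once in a run the grip may slacken for a moment while it holds something.
It also fails if it takes over 200 s, if anything falls off the work surface, if the arm or the gripper's body presses on something with over 40 N, if the wrist force passes 120 N, or if a joint passes its speed limit or range.

## Working session

There is one attempt and no reset: what is moved stays moved. The work goes in short steps, Python scripts to look and compute and a tool call to move; the robot and the scene stay as the last step left them, time stands still between calls to the robot, and variables do not carry over. Pictures are saved under pics/ and viewed, and the job is handed in when it is done.

Besides the shell and the picture viewer there is one more tool, called after ">>>" as name(argument=value, ...), one argument or row to a line, values as JSON. jog_arm: Moves the arm, as the interface text tells. Its arguments: {"type":"object","properties":{"steps":{"type":"array"},"grip_force":{"type":"number"}},"required":["steps"]}

```bash
mkdir -p pics; ls
python3 - <<'E'
from workcell import manip
import cv2
print(manip.get_obs())
for n in ["scene","top","wrist"]:
    c=manip.calibration(n); print(n,c)
    p,d=manip.camera(n); cv2.imwrite(f"pics/{n}0.png",p[:,:,::-1])
    import numpy as np; np.save(f"pics/{n}0.npy",d)
E
```

```text
pics
{'clock': 0.0, 'joint_pos': array([ 1.23441097,  0.33286911, -0.06469587,  1.4609199 ,  0.02161026,
        1.34989713, -0.08849517]), 'joint_velocities': array([ 0.00095915, -0.00092896, -0.00093458,  0.00090471, -0.00022367,
       -0.00063386, -0.00035704]), 'tau': array([ 5.28237490e-05, -6.25457954e+01,  4.90501081e-02, -3.91609454e+01,
        1.62759831e-02,  9.77545656e-03, -4.62634023e-05]), 'position': array([ 0.19279909, -0.5941609 ,  0.24752786]), 'ee_rot': array([ 9.87715475e-01,  1.56261484e-01, -1.46317202e-04, -6.83331776e-04]), 'ft_force': array([-0.24286677,  0.42312985,  0.51156761]), 'torque': array([-0.00735348,  0.01251155, -0.02797179]), 'grip_width': 1.0000627923372432}
scene {'mtx': array([[412.38184258,   0.        , 277.27947211],
       [  0.        , 412.38184258, 215.45443413],
       [  0.        ,   0.        ,   1.        ]]), 'world_to_cam': array([[ 0.74223307,  0.67011838,  0.00560629, -0.40486061],
       [ 0.41831822, -0.45676728, -0.78509459, -0.15192656],
       [-0.52354555,  0.58506838, -0.61935051,  1.39090487],
       [ 0.        ,  0.
[... 294 characters left out ...]
99754955, -0.01165051, -0.06898661,  0.58051046],
       [ 0.06855692,  0.03394837, -0.99706943,  0.99882491],
       [ 0.        ,  0.        ,  0.        ,  1.        ]])}
wrist {'mtx': array([[325.1922621 ,   0.        , 275.54104005],
       [  0.        , 325.1922621 , 210.01015673],
       [  0.        ,   0.        ,   1.        ]]), 'world_to_cam': array([[ 3.07628962e-01, -9.51505947e-01, -9.23809146e-04,
        -6.24370710e-01],
       [-9.09310503e-01, -2.94272504e-01,  2.94207584e-01,
        -3.88118596e-02],
       [-2.80212118e-01, -8.96667444e-02, -9.55741097e-01,
         3.79296261e-01],
       [ 0.00000000e+00,  0.00000000e+00,  0.00000000e+00,
         1.00000000e+00]])}
```

View pics/scene0.png

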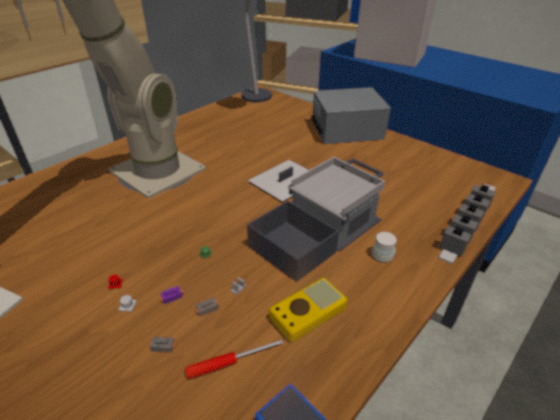

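View pics/top0.png

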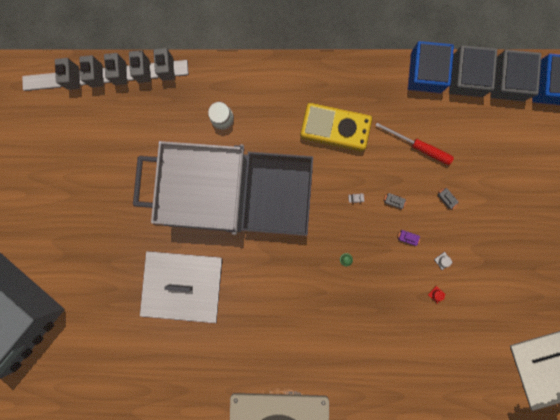

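View pics/wrist0.png

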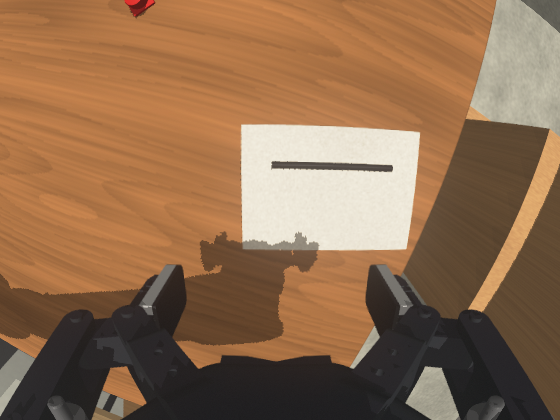

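The top view shows clip (357,199), carriers (395,201) and (448,198), nickel cap (444,261) and lens (347,260). The look-alikes to leave are the purple carrier (409,237) and red cap (437,294). The cover is at (181,288). I'll check these in close crops.

```bash
cat > h.py <<'E'
import numpy as np, cv2
from workcell import manip
from scipy.spatial.transform import Rotation as R
def w(cam,u,v,z=None,d=None):
    """pixel -> world at height z or with depth d"""
    c=manip.calibration(cam); K=c["mtx"]; T=np.linalg.inv(c["world_to_cam"])
    r=np.linalg.inv(K)@[u,v,1.]
    if d is not None: return (T@np.r_[r*d,1])[:3]
    o=T[:3,3]; q=T[:3,:3]@r
    return o+q*(z-o[2])/q[2]
def cloud(cam,d):
    c=manip.calibration(cam); K=c["mtx"]; T=np.linalg.inv(c["world_to_cam"])
    v,u=np.mgrid[:420,:560]
    P=np.stack([(u-K[0,2])/K[0,0]*d,(v-K[1,2])/K[1,1]*d,d,np.ones_like(d)],-1)@T.T
    return P[...,:3]
def shot(cam,name,crop=None,s=4):
    p,d=manip.camera(cam)
    np.save(f"pics/{name}.npy",d); cv2.imwrite(f"pics/{name}_full.png",p[:,:,::-1])
    if crop: 
        x0,y0,x1,y1=crop; p=cv2.resize(p[y0:y1,x0:x1],None,fx=s,fy=s,interpolation=cv2.INTER_CUBIC)
    cv2.imwrite(f"pics/{name}.png",p[:,:,::-1]); return d
def togo(target,yaw_axis=None):
    """shift in tool axes to world target and twist so tool y aligns with world dir angle yaw_axis"""
    o=manip.get_obs(); Rm=R.from_quat(o["ee_rot"]).as_matrix()
    s=Rm.T@(np.array(target)-o["position"]); 
    a=np.arctan2(Rm[1,1],Rm[0,1])
    t=None
    if yaw_axis is not None:
        t=-(yaw_axis-a); t=(t+np.pi/2)%np.pi-np.pi/2
    return s,t,np.degrees(a),o["joint_pos"]
E
python3 - <<'E'
import cv2,numpy as np
p=cv2.imread("pics/top0.png")
cv2.imwrite("pics/c1.png",cv2.resize(p[180:310,325:475],None,fx=5,fy=4.6,interpolation=cv2.INTER_CUBIC))
cv2.imwrite("pics/c2.png",cv2.resize(p[130:330,125:325],None,fx=3,fy=3,interpolation=cv2.INTER_CUBIC))
from h import *
d=np.load("pics/top0.npy"); P=cloud("top",d)
for n,(u,v) in dict(clip=(357,199),c1=(395,201),c2=(448,198),cap=(444,261),lens=(347,260),purple=(409,237),red=(437,294),tab=(181,288),panmid=(198,186),tubmid=(277,195),handle=(140,182),jar=(221,113),meter=(337,127)).items():
    print(n,P[v,u].round(4))
E
```

```text
clip [ 0.5808 -0.182   0.0072]
c1 [ 0.576  -0.2688  0.0234]
c2 [ 0.5845 -0.3925  0.0239]
cap [ 0.4368 -0.3826  0.0201]
lens [ 0.4357 -0.1563  0.0232]
purple [ 0.4917 -0.3002  0.0263]
red [ 0.3611 -0.3637  0.0254]
tab [0.3667 0.2292 0.0464]
panmid [0.5977 0.1803 0.1175]
tubmid [0.5887 0.0112 0.0016]
handle [0.6045 0.3064 0.1236]
jar [0.775  0.143  0.0617]
meter [ 0.7482 -0.1295  0.042 ]
```

View pics/c1.png

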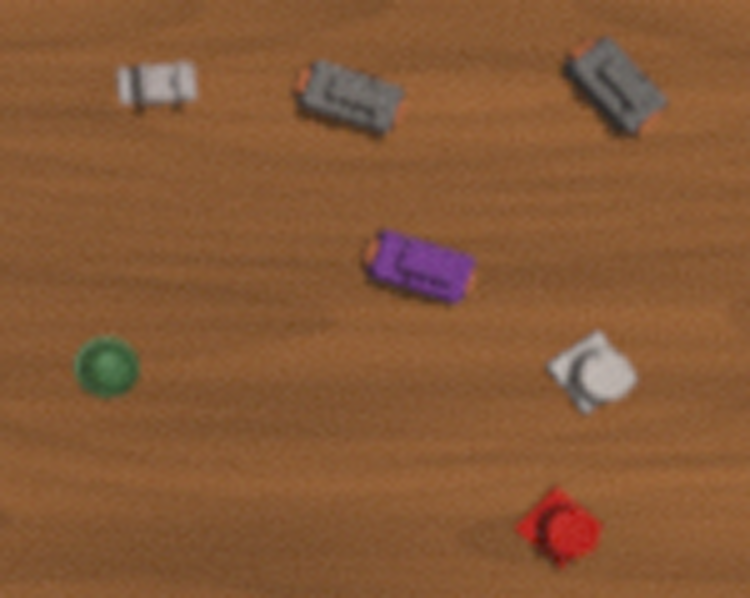

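View pics/c2.png

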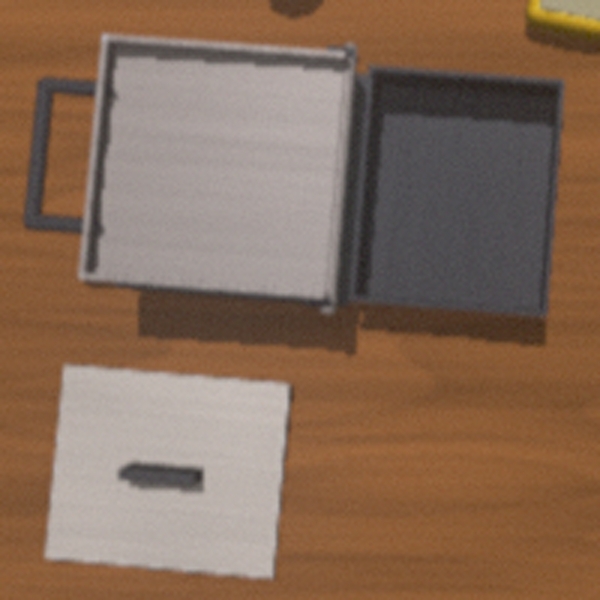

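Targets: clip, two grey carriers, nickel cap and green lens. The purple carrier and the red cap stay. The crop confirms this, and there is no second nickel cap. Next: measuring poses from the depth data.

```bash
cat >> h.py <<'E'
def parts(d,P=None,boxes=None,zmin=0.006,zmax=0.05,off=0):
    if P is None: P=cloud("top",d)
    m=((P[...,2]>zmin+off)&(P[...,2]<zmax)&(d>0)).astype(np.uint8)
    n,l,st,ce=cv2.connectedComponentsWithStats(m)
    out=[]
    for i in range(1,n):
        if 25<st[i,4]<8000:
            q=P[l==i]; (c,s,a)=cv2.minAreaRect((q[:,:2]*1000).astype(np.float32))
            out.append((ce[i].round(),st[i,4],(np.array(c)).round(1),np.round(s,1),round(a,1),q[:,2].max().round(4)))
    return out
E
python3 - <<'E'
from h import *
d=np.load("pics/top0.npy"); P=cloud("top",d)
for r in parts(d,P): print(*r)
# pan floor / rim / handle / tub fits
def rect(box,z0,z1):
    x0,y0,x1,y1=box; q=P[y0:y1,x0:x1].reshape(-1,3); q=q[(q[:,2]>z0)&(q[:,2]<z1)]
    print(box,len(q),cv2.minAreaRect((q[:,:2]*1000).astype(np.float32)),np.median(q[:,2]))
rect((150,135,250,235),.128,.15)   # rim
rect((128,150,152,215),.11,.14)
rect((244,148,316,240),.065,.085) # tub rim
rect((135,245,230,330),.008,.02) # cover plate
rect((135,245,230,330),.035,.06) # tab
print(togo([.58,-.182,.15],0))
E
```

```text
[482.  83.] 1696 [ 882.8 -488.7] [364.6 101.6] 84.2 0.05
[172.  69.] 295 [896.4 274.6] [56.4 83.1] 45.3 0.0498
[95. 76.] 1272 [882.7 489.6] [ 61.7 336.4] 5.6 0.05
[336. 127.] 2474 [ 753.8 -127.8] [159.8  86. ] 78.3 0.0499
[224. 122.] 162 [769.1 143.7] [34.7 55.6] 34.6 0.0496
[425. 148.] 575 [ 719.8 -315.3] [199.1  25.5] 63.1 0.0302
[242. 193.] 194 [593.8  96.5] [  9.5 188.9] 86.6 0.0499
[269. 173.] 399 [590.3   9.2] [142.4 170.8] 86.2 0.0499
[448. 198.] 239 [ 585.6 -394.8] [51.9 27.3] 39.0 0.0295
[394. 200.] 223 [ 578.5 -270.5] [51.9 24.4] 70.9 0.0323
[353. 197.] 38 [ 584.1 -175.7] [17.7 17.2] 0.6 0.0289
[408. 237.] 221 [ 491.5 -302.9] [53.  24.2] 71.4 0.0304
[181. 286.] 4925 [366.1 240.1] [185.1 154.2] 86.1 0.049
[ 31. 310.] 1308 [305.8 597.7] [292.1 145.9] 8.2 0.0499
[346. 259.] 112 [ 437.4 -155.5] [28.5 27. ] 45.9 0.0251
[444. 261.] 136 [ 436.6 -384.1] [30.1 27.5] 38.6 0.0288
[437. 295.] 129 [ 359.1 -367.8] [26.3 28.3] 45.9 0.0292
[540. 369.] 2497 [ 189.3 -614.3] [152.3 118.2] 17.5 0.0231
[278. 407.] 2479 [92.8 -0.4] [ 59.7 230.2] 1.8 0.0417
(150, 135, 250, 235) 678 ((600.35113525
[... 212 characters left out ...]
 1.8698667287826538) 0.1298106943851553
(244, 148, 316, 240) 557 ((589.0700073242188, 9.016128540039062), (150.00115966796875, 180.12721252441406), 86.2676010131836) 0.0750170556891423
(135, 245, 230, 330) 4699 ((366.127197265625, 240.10000610351562), (185.07664489746094, 154.22264099121094), 86.14265441894531) 0.012124592712870141
(135, 245, 230, 330) 130 ((366.2594909667969, 239.7465362548828), (61.11184310913086, 10.415414810180664), 86.04674530029297) 0.04534151575739809
(array([ 0.49550244, -0.27248796,  0.09799767]), np.float64(-1.2569635276089863), np.float64(-72.01870513387064), array([ 1.23440781,  0.33273767, -0.06472401,  1.46067536,  0.02160083,
        1.34993734, -0.08849395]))
```

Run:
```python
from h import *
print("clip",w("top",356.4,198.3,.01))
print(togo([.4366,-.3841,.10],np.radians(-51.4))[:3])
```

```text
clip [ 0.58228037 -0.18011731  0.01      ]
(array([ 0.29671875, -0.12447458,  0.14784796]), np.float64(-0.359864292083901), np.float64(-72.01870513387064))
```

>>> jog_arm(
  steps=[0.06,0.297,-0.124,0.14,-0.36,0.06,0.297,-0.124,0.14,-0.36,0.06,0.297,-0.124,0.14,-0.36,0.06,0.297,-0.124,0.14,-0.36,0.06,0.297,-0.124,0.14,-0.36,0.06,0.297,-0.124,0.14,-0.36,0.06,0.297,-0.124,0.14,-0.36,0.06,0.297,-0.124,0.14,-0.36,0.06,0.297,-0.124,0.14,-0.36,0.06,0.297,-0.124,0.14,-0.36],
  grip_force=50,
)

```text
clock: 1.15
position: [0.4364, -0.386, 0.1085]
ee_rot: [0.944, 0.33, -0.0, 0.0]
ft_force: [0.0, -0.7, -0.4]
grip_width: 0.698
```

Run:
```python
from h import *
d=shot("top","t1",(310,150,500,310),4)
for r in parts(d):
    if r[0][0]>320 and 185<r[0][1]<300: print(*r)
shot("wrist","w1")
print(togo([.4366,-.3841,.024],np.radians(-51.4)))
```

```text
[448. 197.] 235 [ 586.2 -395. ] [51.5 24.6] 39.1 0.0304
[353. 198.] 38 [ 584.6 -171.1] [17.5 19.8] 19.9 0.0268
[395. 200.] 219 [ 578.8 -270.5] [51.7 24.3] 71.0 0.0296
[408. 237.] 223 [ 491.5 -302.9] [52.1 24.1] 71.7 0.0295
[346. 259.] 112 [ 438.3 -156.1] [28.9 25.7] 88.7 0.025
[444. 260.] 132 [ 438.6 -384.4] [27.4 27.9] 36.0 0.0281
[437. 294.] 142 [ 359.  -367.9] [29.2 28.2] 45.5 0.0279
(array([ 0.00178772, -0.00162223,  0.08483417]), np.float64(-0.0023305993964197746), np.float64(-51.533533509150594), array([ 0.87651111,  0.37169397, -0.27798332,  1.72414873,  0.11530318,
        1.06086008, -0.3391852 ]))
```

View pics/w1.png

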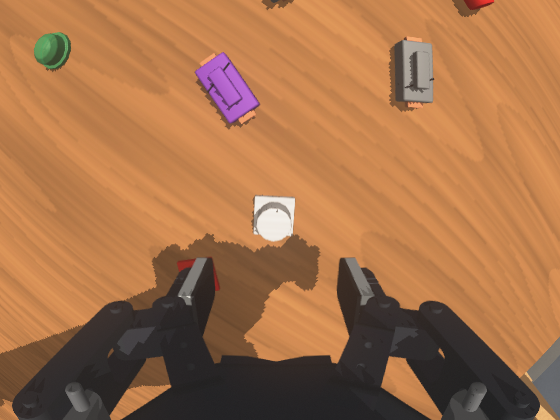

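The wrist view shows the nickel cap at (274,218), square with the jaws. Red cap lies left of the left finger, clear of it. I'll descend and grip.

>>> jog_arm(
  steps=[0.06,0.002,-0.001,0.04,0,0.06,0.002,-0.001,0.07,0,0.06,0.002,-0.001,0.085,0,0.06,0.002,-0.001,0.085,0,0.06,0.002,-0.001,0.085,0,0.0,0.002,-0.001,0.085,0,0.0,0.002,-0.001,0.085,0,0.0,0.002,-0.001,0.085,0,0.0,0.002,-0.001,0.085,0,0.0,0.002,-0.001,0.085,0],
  grip_force=50,
)

```text
clock: 2.25
position: [0.4388, -0.3835, 0.0248]
ee_rot: [0.944, 0.331, 0.0, 0.001]
ft_force: [-0.8, 1.1, 7.2]
grip_width: 0.272
```

Run:
```python
from h import *
o=manip.get_obs();print(o["grip_width"]*85.4)
print(togo([.6371,.1892,.21],np.radians(-3.8)))
```

```text
23.239155552330203
(array([ 0.51231751, -0.32341579, -0.18579352]), np.float64(-0.830757909986254), np.float64(-51.3989220393215), array([ 0.85745787,  0.47840477, -0.26510991,  1.77837845,  0.1547523 ,
        0.9029017 , -0.37218871]))
```

>>> jog_arm(
  steps=[0.0,0,0,-0.03,0,0.0,0,0,-0.08,0,0.0,0.02,-0.01,-0.12,0,0.0,0.06,-0.035,-0.15,-0.1,0.0,0.1,-0.06,-0.17,-0.2,0.0,0.14,-0.09,-0.186,-0.3,0.0,0.18,-0.115,-0.186,-0.4,0.0,0.22,-0.14,-0.186,-0.5,0.0,0.26,-0.165,-0.186,-0.6,0.0,0.3,-0.19,-0.186,-0.7],
)

```text
clock: 3.25
position: [0.5544, -0.0451, 0.2102]
ee_rot: [0.772, 0.636, 0.0, 0.001]
ft_force: [1.2, -1.5, -0.3]
grip_width: 0.267
```

Run:
```python
from h import *
o=manip.get_obs();print(o["grip_width"]*85.4)
print(togo([.6371,.1892,.21],np.radians(-3.8)))
```

```text
22.812951850897957
(array([2.45762555e-01, 3.62862546e-02, 1.62143300e-04]), np.float64(-0.12640336873038982), np.float64(-11.04237954448726), array([ 0.50864339,  0.25877158, -0.59248817,  1.67381272,  0.15179536,
        1.25369027, -0.3084531 ]))
```

>>> jog_arm(
  steps=[0.0,0.05,0.007,0,-0.03,0.0,0.1,0.015,0,-0.06,0.0,0.15,0.022,0,-0.09,0.0,0.2,0.03,0,-0.12,0.0,0.235,0.036,0,-0.12,0.0,0.246,0.036,0.02,-0.12,0.0,0.246,0.036,0.045,-0.12,0.0,0.246,0.036,0.06,-0.12,0.0,0.246,0.036,0.066,-0.12,0.0,0.246,0.036,0.066,-0.12],
)

```text
clock: 4.25
position: [0.6373, 0.1858, 0.1428]
ee_rot: [0.734, 0.679, -0.001, 0.0]
ft_force: [-0.1, 0.1, -0.2]
grip_width: 0.268
```

Run:
```python
from h import *
o=manip.get_obs();print(o["grip_width"]*85.4,o["position"],o["ft_force"])
print(togo([.6371,.1892,.143],np.radians(-3.8))[:3])
```

```text
22.846673986461855 [0.63731107 0.18582758 0.14283104] [-0.12962683  0.0574371  -0.19652423]
(array([ 0.00334544, -0.00047421, -0.00017168]), np.float64(-0.011934672752444975), np.float64(-4.483806378584878))
```

>>> jog_arm(
  steps=[0.0,0,0,0.002,0,0.045,0,0,0.002,0,0.045,0,0,0.002,0,0.045,0,0,0.0,0,0.045,0,0,-0.02,0,0.045,0,0,-0.05,0,0.045,0,0,-0.075,0,0.045,-0.04,0,-0.075,0,0.045,-0.09,0,-0.075,0,0.06,-0.14,0,-0.075,0],
)

```text
clock: 5.25
position: [0.6265, 0.0464, 0.219]
ee_rot: [0.733, 0.68, 0.0, 0.0]
ft_force: [1.2, -1.2, 0.0]
grip_width: 0.681
```

Run:
```python
from h import *
d=shot("top","t2")
for r in parts(d):
    if r[0][0]>320 and 185<r[0][1]<300: print(*r)
print(togo([.578,-.18,.10],np.radians(88)))
print(togo([.4378,-.1560,.10],np.radians(-10)))
```

```text
[448. 198.] 241 [ 586.1 -394.8] [51.3 25.7] 36.1 0.0306
[395. 200.] 221 [ 578.5 -270.7] [52.1 24.6] 70.8 0.0334
[353. 197.] 31 [ 583.2 -170.7] [13.2 15.6] 68.6 0.0277
[408. 237.] 219 [ 491.2 -302.8] [52.5 24. ] 70.7 0.031
[346. 259.] 108 [ 436.8 -154.9] [25.2 28.7] 45.4 0.0255
[438. 295.] 123 [ 357.4 -368. ] [26.4 26.6] 55.5 0.0277
(array([-0.21724937, -0.03028599,  0.11984677]), np.float64(1.5185114633556616), np.float64(-4.995702007486037), array([ 0.3467844 ,  0.42651688, -0.63322419,  1.4666934 ,  0.26078929,
        1.33285873, -0.39263106]))
(array([-0.20555029, -0.17204328,  0.11964523]), np.float64(0.08734147672031112), np.float64(-4.995702007486037), array([ 0.3467844 ,  0.42651688, -0.63322419,  1.4666934 ,  0.26078929,
        1.33285873, -0.39263106]))
```

View pics/t2.png

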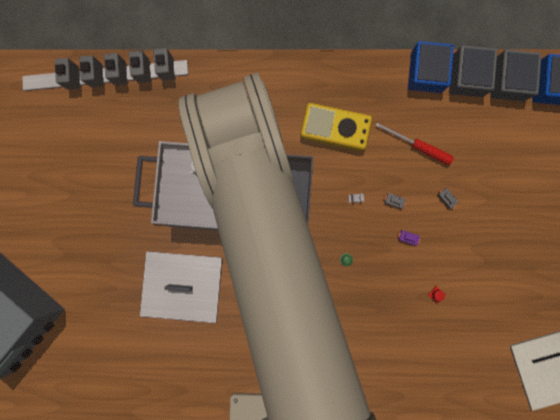

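The cap is released and out of the arm's way. The top view shows the lens still at (346,259). Next: the lens.

>>> jog_arm(
  steps=[0.06,-0.035,-0.028,0.01,0.02,0.06,-0.07,-0.057,0.03,0.04,0.06,-0.105,-0.086,0.05,0.06,0.06,-0.14,-0.115,0.08,0.08,0.06,-0.175,-0.144,0.105,0.08,0.06,-0.2,-0.166,0.12,0.08,0.06,-0.206,-0.172,0.14,0.08,0.06,-0.206,-0.172,0.15,0.08,0.06,-0.206,-0.172,0.155,0.08,0.06,-0.206,-0.172,0.155,0.08],
)

```text
clock: 6.3
position: [0.4403, -0.1436, 0.0634]
ee_rot: [0.76, 0.65, 0.0, -0.0]
ft_force: [0.3, 0.9, 0.2]
grip_width: 0.703
```

Run:
```python
from h import *
print(togo([.4374,-.1555,.024],np.radians(-10)))
shot("wrist","w2")
```

```text
(array([-0.01225977, -0.00108713,  0.0394403 ]), np.float64(0.019378402713647214), np.float64(-8.889699310803152), array([ 0.73086194,  0.22837264, -0.55337706,  2.04729762,  0.1510858 ,
        0.90427157, -0.05978305]))
```

View pics/w2.png

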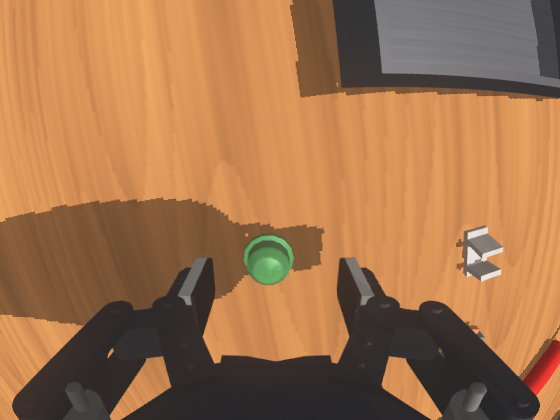

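The lens sits between the jaws at (268,258), slightly ahead. I'll correct by 12 mm and descend.

>>> jog_arm(
  steps=[0.06,-0.012,-0.001,0.0,0.02,0.06,-0.012,-0.001,0.02,0.02,0.06,-0.012,-0.001,0.039,0.02,0.06,-0.012,-0.001,0.039,0.02,0.06,-0.012,-0.001,0.039,0.02,0.0,-0.012,-0.001,0.039,0.02,0.0,-0.012,-0.001,0.039,0.02,0.0,-0.012,-0.001,0.039,0.02,0.0,-0.012,-0.001,0.039,0.02,0.0,-0.012,-0.001,0.039,0.02],
)

```text
clock: 7.35
position: [0.4371, -0.1567, 0.0254]
ee_rot: [0.767, 0.642, 0.0, 0.001]
ft_force: [-1.9, 0.2, 8.0]
grip_width: 0.262
```

Run:
```python
from h import *
o=manip.get_obs();print(o["grip_width"]*85.4)
print(togo([.5649,.1890,.21],np.radians(-3.8)))
```

```text
22.39895465924705
(array([ 0.36268446,  0.06519513, -0.18480535]), np.float64(-0.11070026393692345), np.float64(-10.142657914569984), array([ 0.72659076,  0.29532197, -0.52468103,  2.06898246,  0.20099409,
        0.82399182, -0.0934787 ]))
```

>>> jog_arm(
  steps=[0.0,0,0,-0.02,0,0.0,0,0,-0.06,0,0.0,0,0,-0.1,0,0.0,0.02,0.004,-0.14,-0.02,0.0,0.05,0.01,-0.17,-0.04,0.0,0.09,0.017,-0.185,-0.06,0.0,0.135,0.025,-0.185,-0.1,0.0,0.18,0.033,-0.185,-0.11,0.0,0.225,0.041,-0.185,-0.11,0.0,0.265,0.048,-0.185,-0.11],
)

```text
clock: 8.35
position: [0.5308, 0.0982, 0.2099]
ee_rot: [0.73, 0.683, 0.0, 0.0]
ft_force: [0.4, -0.1, -0.3]
grip_width: 0.264
```

>>> jog_arm(
  steps=[0.0,0.04,0.007,0,0,0.0,0.07,0.012,0,0,0.0,0.09,0.015,0.0,0,0.0,0.098,0.017,0.0,0,0.0,0.098,0.017,0.0,0,0.0,0.098,0.017,0.02,0,0.0,0.098,0.017,0.045,0,0.0,0.098,0.017,0.06,0,0.0,0.098,0.017,0.066,0,0.0,0.098,0.017,0.066,0],
)

```text
clock: 9.35
position: [0.5539, 0.1917, 0.1431]
ee_rot: [0.731, 0.683, -0.0, 0.0]
ft_force: [0.4, 0.5, 0.3]
grip_width: 0.262
```

Run:
```python
from h import *
o=manip.get_obs();print(o["grip_width"]*85.4,o["ft_force"])
print(togo([.5649,.1890,.143],np.radians(-3.8))[:3])
shot("wrist","w3")
```

```text
22.397875780429057 [0.39951851 0.51330808 0.3312773 ]
(array([-1.99235488e-03,  1.11446221e-02,  9.07493166e-05]), np.float64(-0.0015850274935136355), np.float64(-3.8908153857905265))
```

View pics/w3.png

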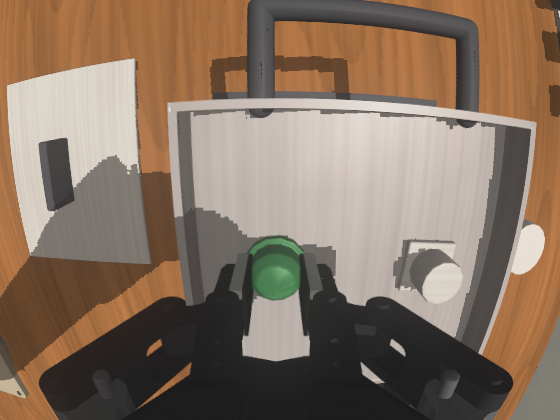

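The wrist view shows the lens in the jaws over the pan floor (275,268) and the cap standing in the pan (437,272). I'll release it.

>>> jog_arm(
  steps=[0.0,-0.002,0.011,0.0,0,0.0,-0.002,0.011,0.002,0,0.045,-0.002,0.011,0.002,0,0.045,-0.002,0.011,0.002,0,0.045,-0.002,0.011,0.0,0,0.045,-0.002,0.011,-0.03,0,0.045,-0.002,0.011,-0.07,0,0.045,-0.03,0.011,-0.075,0.15,0.06,-0.08,0.011,-0.075,0.3,0.06,-0.13,0.011,-0.075,0.45],
)

```text
clock: 10.4
position: [0.5559, 0.0616, 0.219]
ee_rot: [0.865, 0.501, 0.001, 0.0]
ft_force: [0.8, -0.4, -0.6]
grip_width: 0.706
```

>>> jog_arm(
  steps=[0.06,-0.05,0,0,0.13,0.06,-0.1,0,0,0.26,0.06,-0.15,0,0,0.39,0.06,-0.15,0,0,0.52,0.06,-0.15,0,0,0.65,0.06,-0.15,0,0,0.78,0.06,-0.15,0,0,0.91,0.06,-0.15,0,0,1.04,0.06,-0.15,0,0,1.1,0.06,-0.15,0,0,1.1],
)

```text
clock: 11.4
position: [0.482, -0.0679, 0.2186]
ee_rot: [1.0, -0.023, 0.0, 0.0]
ft_force: [0.1, -0.8, 0.1]
grip_width: 0.705
```

Run:
```python
from h import *
print(togo([.5825,-.180,.07],np.radians(88)))
d=shot("top","t3",(130,130,470,310),2)
for r in parts(d):
    if r[0][0]>320 and 185<r[0][1]<300: print(*r)
shot("wrist","w4")
```

```text
(array([0.10552708, 0.10721928, 0.1486514 ]), np.float64(-0.011658135334724484), np.float64(-92.66796195167207), array([ 0.57049989,  0.08231883, -0.54484822,  1.83237058,  0.04536127,
        1.23871205, -1.60498804]))
[448. 197.] 238 [ 586.2 -395.1] [51.4 25.2] 38.2 0.0305
[395. 200.] 223 [ 578.4 -270. ] [51.7 25.8] 68.0 0.0307
[353. 197.] 37 [ 583.9 -171.6] [17.1 17. ] 4.3 0.0286
[408. 237.] 223 [ 491.5 -303.1] [53.3 24.3] 71.8 0.0323
[438. 295.] 120 [ 359.1 -367.9] [25.  23.4] 59.0 0.0303
```

View pics/t3.png

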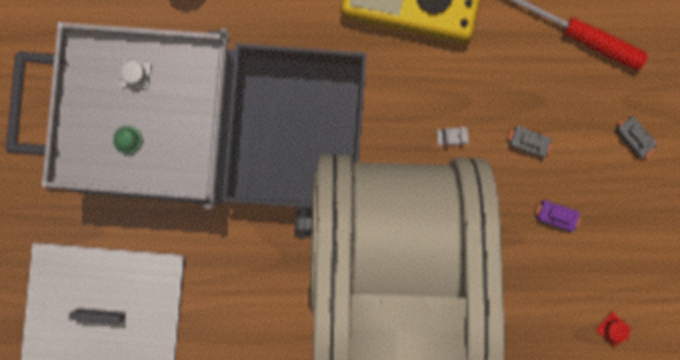

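View pics/w4.png

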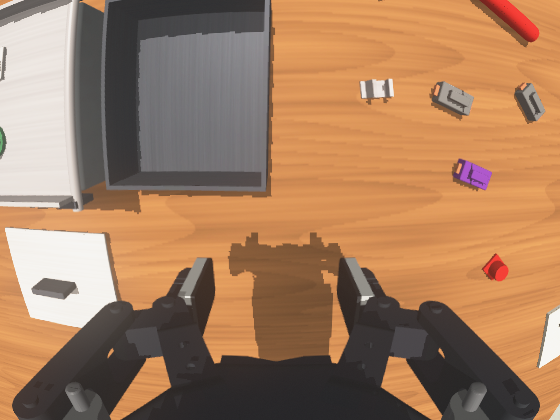

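Cap (134,72 in the crop) and lens (127,138) are in the pan. I'll go to the clip, which is at (377,89) in the wrist view.

>>> jog_arm(
  steps=[0.07,0.025,0.026,0.01,0,0.07,0.05,0.052,0.03,0,0.07,0.075,0.078,0.05,0,0.07,0.1,0.1,0.08,0,0.07,0.1055,0.107,0.11,0,0.07,0.1055,0.107,0.13,0,0.07,0.1055,0.107,0.13,0,0.07,0.1055,0.107,0.13,0,0.07,0.1055,0.107,0.13,0,0.07,0.1055,0.107,0.13,0],
)

```text
clock: 12.5
position: [0.5833, -0.18, 0.09]
ee_rot: [1.0, -0.023, 0.001, 0.0]
ft_force: [0.3, -0.7, 0.9]
grip_width: 0.818
```

Run:
```python
from h import *
print(togo([.5825,-.180,.022],np.radians(88)))
shot("wrist","w5",(180,100,380,300),3)
```

```text
(array([-9.18787055e-04, -4.94353700e-05,  6.80096151e-02]), np.float64(-0.010811309079907794), np.float64(-92.61944238129018), array([ 0.57659436,  0.47070294, -0.44511893,  1.6566838 ,  0.22599738,
        1.06283459, -1.55280504]))
```

View pics/w5.png

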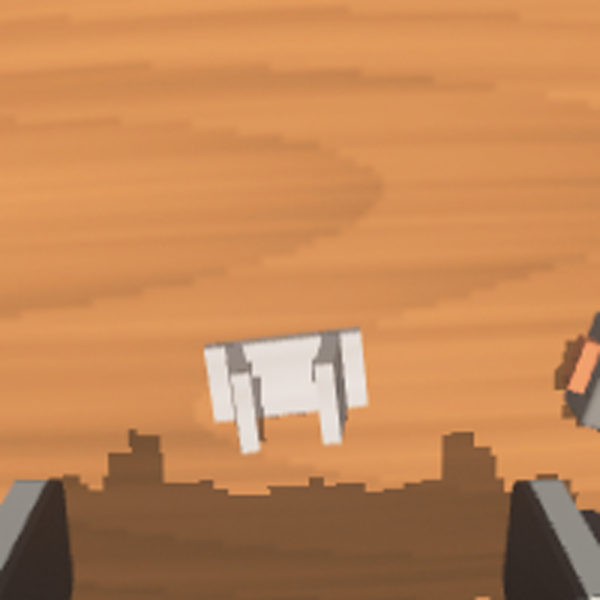

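The clip at (286,375 in the crop) has inset legs, with the base projecting, and is turned about 6° anticlockwise in the image. I'll grip on the legs with the tips just above the base.

>>> jog_arm(
  steps=[0.07,-0.001,0,0.03,-0.1,0.065,-0.001,0,0.055,-0.1,0.06,-0.001,0,0.0635,-0.1,0.06,-0.001,0,0.0635,-0.1,0.06,-0.001,0,0.0635,-0.1,0.0,-0.001,0,0.0635,-0.1,0.0,-0.001,0,0.0635,-0.1,0.0,-0.001,0,0.0635,-0.1,0.0,-0.001,0,0.0635,-0.1,0.0,-0.001,0,0.0635,-0.1],
)

```text
clock: 13.55
position: [0.5821, -0.1801, 0.0261]
ee_rot: [1.0, 0.027, 0.001, 0.0]
ft_force: [-1.6, -0.4, 6.5]
grip_width: 0.264
```

Run:
```python
from h import *
o=manip.get_obs();print(o["grip_width"]*85.4,o["ft_force"])
print(togo([.6041,.2365,.21],np.radians(-3.8)))
shot("wrist","w6",(180,150,380,350),3)
```

```text
22.53774040471607 [-1.64594731 -0.37617204  6.47231141]
(array([ 0.04453498, -0.41469651, -0.18420017]), np.float64(-1.4508334014415774), np.float64(-86.92663067921187), array([ 0.57283065,  0.55217502, -0.44082005,  1.69587666,  0.27837894,
        0.95440795, -1.48965326]))
```

View pics/w6.png

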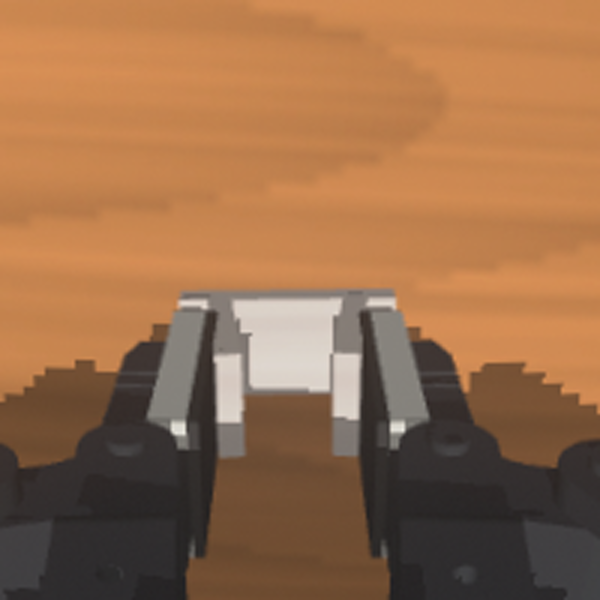

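>>> jog_arm(
  steps=[0.0,0,0,-0.02,0,0.0,0,0,-0.06,0,0.0,0,-0.02,-0.1,-0.1,0.0,0.005,-0.05,-0.14,-0.22,0.0,0.01,-0.09,-0.17,-0.36,0.0,0.015,-0.13,-0.184,-0.5,0.0,0.02,-0.17,-0.184,-0.64,0.0,0.025,-0.21,-0.184,-0.78,0.0,0.03,-0.25,-0.184,-0.92,0.0,0.035,-0.29,-0.184,-1.06],
)

```text
clock: 14.6
position: [0.6008, 0.113, 0.2094]
ee_rot: [0.847, 0.531, 0.0, 0.0]
ft_force: [0.7, -0.6, -0.0]
grip_width: 0.263
```

Run:
```python
from h import *
o=manip.get_obs();print(o["grip_width"]*85.4,o["ft_force"])
print(togo([.6041,.2365,.21],np.radians(-3.8)))
```

```text
22.42085761462309 [ 0.70360194 -0.55631137 -0.01852797]
(array([ 0.11258705, -0.05092181, -0.00066974]), np.float64(-0.3853046290315518), np.float64(-25.876329070361773), array([ 0.33242906,  0.42969039, -0.77302378,  1.52082567,  0.30615977,
        1.3150494 , -0.92431201]))
```

>>> jog_arm(
  steps=[0.0,0.035,-0.015,0,-0.12,0.0,0.07,-0.03,0,-0.24,0.0,0.1,-0.045,0,-0.36,0.0,0.1126,-0.051,0,-0.385,0.0,0.1126,-0.051,0,-0.385,0.0,0.1126,-0.051,0.02,-0.385,0.0,0.1126,-0.051,0.045,-0.385,0.0,0.1126,-0.051,0.06,-0.385,0.0,0.1126,-0.051,0.066,-0.385,0.0,0.1126,-0.051,0.066,-0.385],
)

```text
clock: 15.6
position: [0.6051, 0.2338, 0.1431]
ee_rot: [0.733, 0.68, -0.0, 0.0]
ft_force: [0.6, 0.8, 0.0]
grip_width: 0.269
```

Run:
```python
from h import *
o=manip.get_obs();print(o["grip_width"]*85.4,o["ft_force"])
print(togo([.6041,.2365,.143],np.radians(-3.8)))
shot("wrist","w7")
```

```text
22.982760385059784 [0.57868046 0.77811645 0.00909703]
(array([ 0.00264482, -0.00121588,  0.00013396]), np.float64(-0.008007762739692392), np.float64(-4.258811008326486), array([ 0.14415227,  0.59308208, -0.81921053,  1.48462917,  0.44459027,
        1.25749977, -0.8019592 ]))
```

View pics/w7.png

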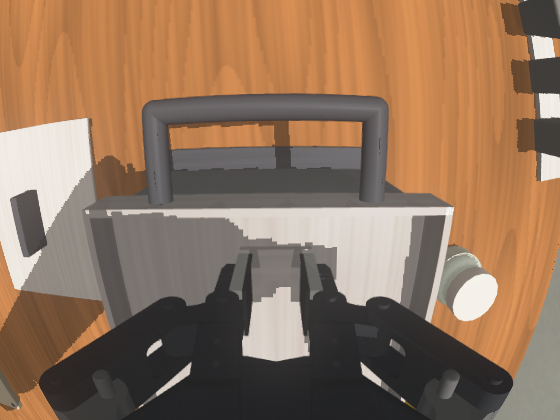

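The clip is in the jaws just above the pan floor near the back wall. I'll release it and head for carrier A.

>>> jog_arm(
  steps=[0.0,0,0,0.001,0,0.045,0,0,0.001,0,0.045,0,0,0.001,0,0.045,0,0,0.0,0,0.045,0,0,-0.03,0,0.045,0,0,-0.07,0,0.045,-0.03,0,-0.075,0.05,0.06,-0.08,0,-0.075,0.1,0.06,-0.13,0,-0.075,0.15,0.06,-0.18,0,-0.075,0.2],
)

```text
clock: 16.65
position: [0.5915, 0.0538, 0.2181]
ee_rot: [0.797, 0.604, 0.0, 0.0]
ft_force: [0.6, -0.7, -0.3]
grip_width: 0.701
```

Run:
```python
from h import *
print(togo([.5785,-.2705,.08],np.radians(-19)))
```

```text
(array([-0.31575647,  0.07508561,  0.13815769]), np.float64(0.05791762989339411), np.float64(-15.68156424770779), array([ 0.47157497,  0.39153061, -0.80994634,  1.55582199,  0.28983569,
        1.31838317, -0.64692562]))
```

>>> jog_arm(
  steps=[0.06,-0.045,0.011,0,0,0.06,-0.09,0.022,0,0.06,0.06,-0.135,0.033,0,0.06,0.06,-0.18,0.044,0.02,0.06,0.06,-0.225,0.055,0.05,0.06,0.06,-0.265,0.065,0.08,0.06,0.06,-0.3,0.073,0.11,0.06,0.06,-0.315,0.075,0.138,0.06,0.06,-0.315,0.075,0.138,0.06,0.06,-0.315,0.075,0.138,0.06],
)

```text
clock: 17.65
position: [0.5795, -0.2674, 0.0799]
ee_rot: [0.814, 0.581, 0.0, -0.001]
ft_force: [0.3, 0.9, 0.7]
grip_width: 0.704
```

Run:
```python
from h import *
print(togo([.5785,-.2705,.0215],np.radians(-19)))
d=shot("top","t4",(130,130,470,310),2)
for r in parts(d):
    if r[0][0]>320 and 185<r[0][1]<300: print(*r)
shot("wrist","w8")
```

```text
(array([-3.32588090e-03,  8.39966814e-05,  5.83650670e-02]), np.float64(-0.0004884302037870825), np.float64(-19.02798498926372), array([ 0.83057569,  0.58265282, -0.62927439,  1.57375137,  0.36931347,
        1.10740113, -0.21922984]))
[390. 199.] 132 [ 582.5 -259.6] [28.3 24.3] 71.9 0.0294
[408. 237.] 222 [ 491.4 -302.9] [52.4 23.8] 72.2 0.0313
```

View pics/w8.png

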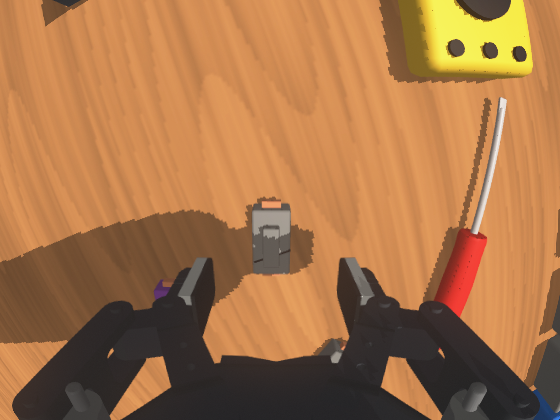

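View pics/t4.png

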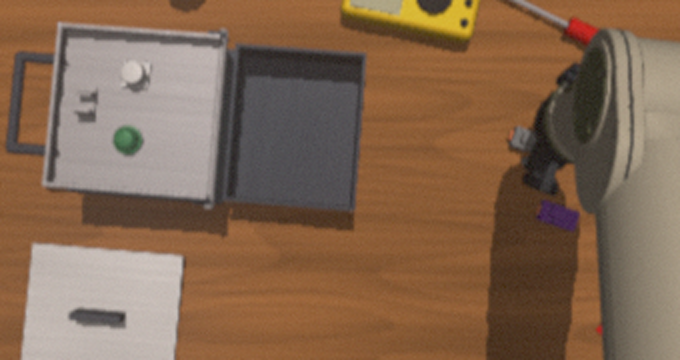

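The carrier is aligned between the jaws (270,238); the purple one is clear. The clip, cap and lens are in the pan. I'll descend and grip.

>>> jog_arm(
  steps=[0.06,-0.003,0,0.03,0,0.06,-0.003,0,0.05,0,0.06,-0.003,0,0.058,0,0.06,-0.003,0,0.058,0,0.06,-0.003,0,0.058,0,0.0,-0.003,0,0.058,0,0.0,-0.003,0,0.058,0,0.0,-0.003,0,0.058,0,0.0,-0.003,0,0.058,0,0.0,-0.003,0,0.058,0],
)

```text
clock: 18.75
position: [0.5791, -0.2711, 0.0229]
ee_rot: [0.814, 0.581, 0.0, 0.001]
ft_force: [-0.5, 1.0, 6.4]
grip_width: 0.264
```

Run:
```python
from h import *
o=manip.get_obs();print(o["grip_width"]*85.4,o["ft_force"])
print(togo([.5616,.1391,.21],np.radians(-3.8)))
```

```text
22.549518728280955 [-0.45950995  0.95703451  6.3731912 ]
(array([ 0.38203143, -0.14996136, -0.1874583 ]), np.float64(-0.26574226947128876), np.float64(-19.02591047893307), array([ 0.81408425,  0.65060525, -0.59930309,  1.60470931,  0.41435303,
        1.01448208, -0.24350268]))
```

>>> jog_arm(
  steps=[0.0,0,0,-0.02,0,0.0,0,0,-0.06,0,0.0,0.02,-0.008,-0.1,0,0.0,0.06,-0.024,-0.14,-0.05,0.0,0.1,-0.04,-0.17,-0.1,0.0,0.14,-0.056,-0.187,-0.15,0.0,0.18,-0.072,-0.187,-0.2,0.0,0.225,-0.09,-0.187,-0.266,0.0,0.265,-0.105,-0.187,-0.266,0.0,0.31,-0.122,-0.187,-0.266],
)

```text
clock: 19.75
position: [0.5639, 0.0629, 0.2091]
ee_rot: [0.73, 0.683, -0.0, 0.001]
ft_force: [0.4, -0.6, -0.3]
grip_width: 0.267
```

Run:
```python
from h import *
o=manip.get_obs();print(o["grip_width"]*85.4,o["ft_force"])
print(togo([.5616,.1391,.21],np.radians(-3.8)))
```

```text
22.818429714359937 [ 0.41947112 -0.55758541 -0.31897932]
(array([ 0.07590041, -0.0073884 , -0.00100418]), np.float64(-0.0007227033108700986), np.float64(-3.841407849552981), array([ 0.52366728,  0.35089789, -0.87003273,  1.63542604,  0.27855382,
        1.28490276, -0.46268243]))
```

>>> jog_arm(
  steps=[0.0,0.03,-0.003,0,0,0.0,0.06,-0.006,0,0,0.0,0.074,-0.007,0,0,0.0,0.074,-0.007,0,0,0.0,0.074,-0.007,0.02,0,0.0,0.074,-0.007,0.045,0,0.0,0.074,-0.007,0.06,0,0.0,0.074,-0.007,0.066,0,0.0,0.074,-0.007,0.066,0,0.0,0.074,-0.007,0.066,0],
)

```text
clock: 20.75
position: [0.5626, 0.1361, 0.1437]
ee_rot: [0.73, 0.683, 0.0, 0.0]
ft_force: [0.7, 0.4, -0.3]
grip_width: 0.266
```

Run:
```python
from h import *
o=manip.get_obs();print(o["grip_width"]*85.4,o["ft_force"])
print(togo([.5616,.1391,.141],np.radians(-3.8)))
shot("wrist","w9")
```

```text
22.708152720154686 [ 0.73084729  0.40473561 -0.3444943 ]
(array([ 0.00292497, -0.00117253,  0.00266175]), np.float64(-9.232542219983486e-05), np.float64(-3.805289857033811), array([ 0.37338386,  0.44679859, -0.85980503,  1.67948406,  0.36190972,
        1.18208956, -0.643611  ]))
```

View pics/w9.png

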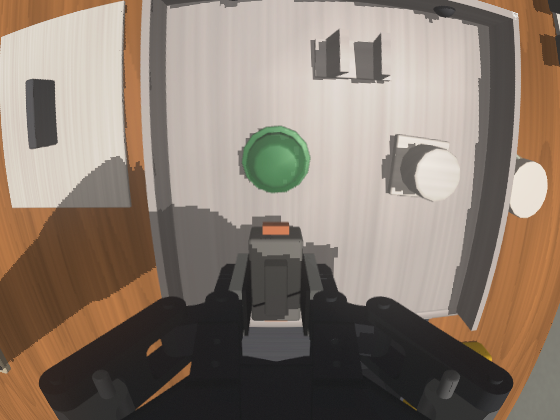

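The carrier is in the jaws (276,275) above the pan's front; the lens, clip and cap are upright behind it. I'll release it and head for the second carrier.

>>> jog_arm(
  steps=[0.0,0,0,0.003,0,0.045,0,0,0.003,0,0.045,0,0,0.003,0,0.045,0,0,0.0,0,0.045,0,0,-0.03,0,0.045,0,0,-0.07,0,0.045,-0.03,0,-0.075,0.05,0.06,-0.08,0,-0.075,0.1,0.06,-0.13,0,-0.075,0.15,0.06,-0.18,0,-0.075,0.2],
)

```text
clock: 21.8
position: [0.5499, -0.045, 0.2185]
ee_rot: [0.795, 0.607, 0.0, 0.0]
ft_force: [1.3, 0.3, -0.9]
grip_width: 0.703
```

>>> jog_arm(
  steps=[0.06,-0.045,0.01,0,0.1,0.06,-0.09,0.02,0,0.2,0.06,-0.135,0.03,0,0.3,0.06,-0.18,0.04,0,0.4,0.06,-0.22,0.05,0,0.5,0.06,-0.25,0.06,0,0.6,0.06,-0.25,0.06,0,0.6,0.06,-0.25,0.06,0,0.6,0.06,-0.25,0.06,0,0.6,0.06,-0.25,0.06,0,0.6],
)

```text
clock: 22.8
position: [0.5428, -0.2989, 0.2181]
ee_rot: [0.938, 0.346, 0.0, 0.0]
ft_force: [0.4, 1.0, 0.5]
grip_width: 0.704
```

Run:
```python
from h import *
d=shot("top","t5",(130,130,470,310),2)
for r in parts(d):
    if r[0][0]>320 and 185<r[0][1]<300: print(*r)
print(togo([.586,-.395,.08],np.radians(-51)))
shot("wrist","w10")
```

```text
[442. 191.] 44 [ 602.  -381.3] [10.2 24. ] 49.0 0.0218
[409. 237.] 219 [ 491.7 -302.8] [52.1 24.3] 72.1 0.0304
[438. 295.] 132 [ 358.4 -368.7] [27.5 28.5] 46.1 0.0295
(array([-0.02944291,  0.10097981,  0.13819085]), np.float64(0.02640697604611253), np.float64(-49.48699172285469), array([ 0.87642981,  0.39612513, -0.57908329,  1.4934131 ,  0.21991724,
        1.31698721, -0.5860398 ]))
```

View pics/t5.png

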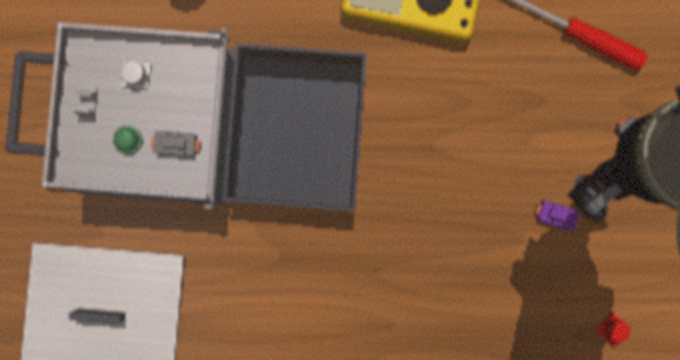

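View pics/w10.png

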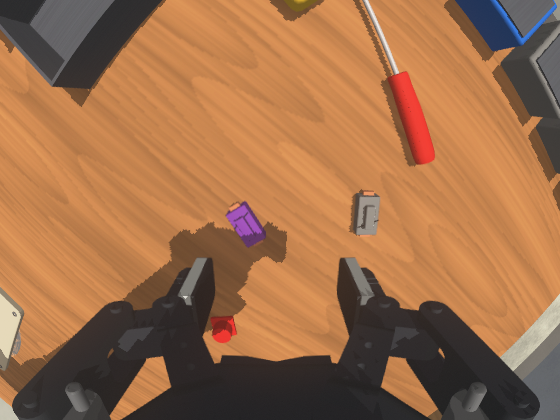

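Four parts are in the pan. Carrier B is at (367,213) in the wrist view. I'll move over it.

>>> jog_arm(
  steps=[0.06,-0.015,0.04,0.02,0.026,0.06,-0.03,0.08,0.06,0.026,0.06,-0.03,0.101,0.1,0.026,0.06,-0.03,0.101,0.135,0.026,0.06,-0.03,0.101,0.138,0.026,0.06,-0.03,0.101,0.138,0.026,0.06,-0.03,0.101,0.138,0.026,0.06,-0.03,0.101,0.138,0.026,0.06,-0.03,0.101,0.138,0.026,0.06,-0.03,0.101,0.138,0.026],
)

```text
clock: 23.9
position: [0.5852, -0.3969, 0.0811]
ee_rot: [0.943, 0.333, 0.0, 0.001]
ft_force: [0.6, 0.6, -0.3]
grip_width: 0.704
```

Run:
```python
from h import *
print(togo([.586,-.395,.0215],np.radians(-51)))
shot("wrist","w11",(180,130,380,330),3)
```

```text
(array([ 0.00175305, -0.00107444,  0.05958853]), np.float64(-0.0018586464388168356), np.float64(-51.10649259655123), array([ 0.85974061,  0.68454213, -0.49282536,  1.36935911,  0.33173314,
        1.16776619, -0.56027626]))
```

View pics/w11.png

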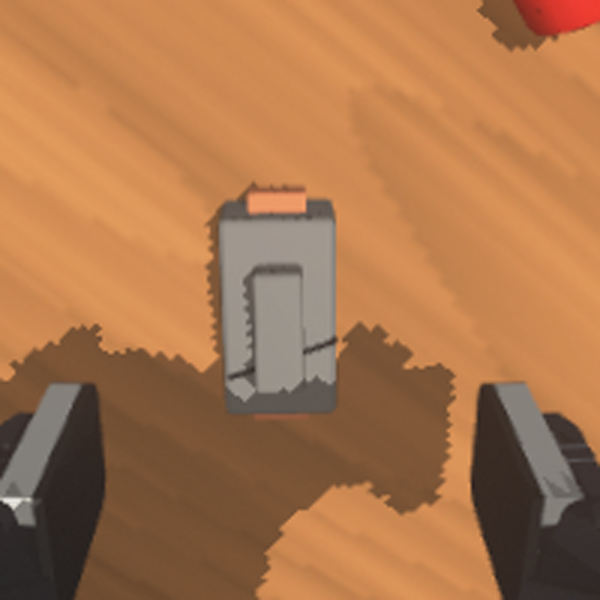

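>>> jog_arm(
  steps=[0.06,0.002,-0.001,0.03,-0.02,0.06,0.002,-0.001,0.05,-0.02,0.06,0.002,-0.001,0.059,-0.02,0.06,0.002,-0.001,0.059,-0.02,0.06,0.002,-0.001,0.059,-0.02,0.0,0.002,-0.001,0.059,-0.02,0.0,0.002,-0.001,0.059,-0.02,0.0,0.002,-0.001,0.059,-0.02,0.0,0.002,-0.001,0.059,-0.02,0.0,0.002,-0.001,0.059,-0.02],
)

```text
clock: 24.95
position: [0.5865, -0.395, 0.022]
ee_rot: [0.94, 0.342, 0.001, 0.001]
ft_force: [-1.2, 0.1, 6.3]
grip_width: 0.265
```

Run:
```python
from h import *
o=manip.get_obs();print(o["grip_width"]*85.4,o["ft_force"])
print(togo([.6334,.1343,.21],np.radians(-3.8)))
```

```text
22.63045888021606 [-1.1873759   0.14935474  6.3193179 ]
(array([ 0.37649615, -0.37476849, -0.18846999]), np.float64(-0.8057793520334721), np.float64(-49.96775609030416), array([ 0.84942286,  0.74782832, -0.47820487,  1.40279146,  0.36368314,
        1.07677352, -0.56381239]))
```

>>> jog_arm(
  steps=[0.0,0,0,-0.02,0,0.0,0,0,-0.06,0,0.0,0.01,-0.01,-0.1,0,0.0,0.04,-0.04,-0.14,-0.08,0.0,0.07,-0.07,-0.17,-0.16,0.0,0.1,-0.1,-0.188,-0.25,0.0,0.133,-0.133,-0.188,-0.34,0.0,0.166,-0.165,-0.188,-0.43,0.0,0.2,-0.198,-0.188,-0.52,0.0,0.233,-0.231,-0.188,-0.61],
)

```text
clock: 25.95
position: [0.6154, -0.066, 0.209]
ee_rot: [0.792, 0.61, -0.0, 0.0]
ft_force: [1.3, 0.2, 0.1]
grip_width: 0.266
```

>>> jog_arm(
  steps=[0.0,0.042,-0.009,0,-0.06,0.0,0.084,-0.018,0,-0.12,0.0,0.126,-0.027,0,-0.18,0.0,0.16,-0.035,0,-0.19,0.0,0.16,-0.035,0,-0.19,0.0,0.16,-0.035,0,-0.19,0.0,0.16,-0.035,0,-0.19,0.0,0.16,-0.035,0,-0.19,0.0,0.16,-0.035,0,-0.19,0.0,0.16,-0.035,0,-0.19],
)

```text
clock: 26.95
position: [0.6234, 0.095, 0.2088]
ee_rot: [0.732, 0.681, -0.0, 0.0]
ft_force: [-0.1, -0.7, -0.1]
grip_width: 0.265
```

Run:
```python
from h import *
o=manip.get_obs();print(o["grip_width"]*85.4,o["ft_force"])
print(togo([.6334,.1343,.143],np.radians(-3.8)))
```

```text
22.594711323652582 [-0.08768615 -0.71294329 -0.13849797]
(array([0.0399879 , 0.00711603, 0.06580089]), np.float64(-0.0068015182927512186), np.float64(-4.189698292455674), array([ 0.38123935,  0.49232825, -0.82557436,  1.46464346,  0.36483585,
        1.34351124, -0.5401503 ]))
```

>>> jog_arm(
  steps=[0.0,0.03,0.005,0,0,0.0,0.04,0.007,0,0,0.0,0.04,0.007,0.0,0,0.0,0.04,0.007,0.03,0,0.0,0.04,0.007,0.055,0,0.0,0.04,0.007,0.066,0,0.0,0.04,0.007,0.066,0,0.0,0.04,0.007,0.066,0,0.0,0.04,0.007,0.068,0,0.0,0.04,0.007,0.068,0],
)

```text
clock: 27.95
position: [0.6335, 0.1352, 0.1417]
ee_rot: [0.732, 0.681, 0.001, 0.0]
ft_force: [1.2, 0.1, 1.0]
grip_width: 0.265
```

Run:
```python
from h import *
o=manip.get_obs();print(o["grip_width"]*85.4,o["ft_force"])
print(togo([.6334,.1343,.141],np.radians(-3.8)))
shot("wrist","w12")
```

```text
22.65650600221873 [1.16734484 0.10022866 1.03514337]
(array([-8.60349217e-04, -8.29902023e-05,  6.76473375e-04]), np.float64(-0.005755017278668451), np.float64(-4.1297382010925645), array([ 0.29158049,  0.58398756, -0.79836703,  1.49105143,  0.43012435,
        1.24694082, -0.63299966]))
```

View pics/w12.png

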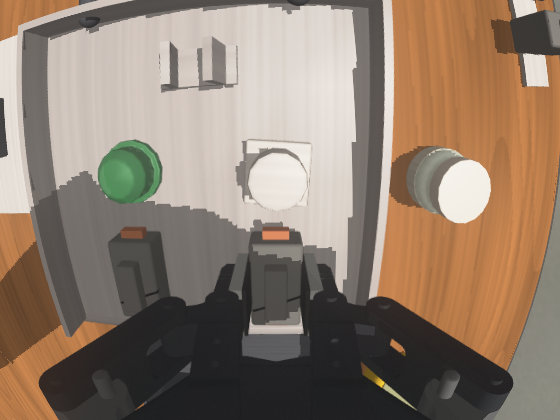

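Carrier B is set over the pan beside carrier A. I'll release it, then rise and turn the jaws for the handle.

>>> jog_arm(
  steps=[0.0,0,0,0.001,0,0.045,0,0,0.001,0,0.045,0,0,0.001,0,0.045,0,0,0.0,0,0.045,0,0,-0.03,0,0.045,0,0,-0.07,0,0.045,0,0,-0.11,-0.1,0.045,0.03,0,-0.12,-0.2,0.045,0.07,0.005,-0.12,-0.3,0.045,0.11,0.008,-0.12,-0.4],
)

```text
clock: 29.0
position: [0.6498, 0.2447, 0.2617]
ee_rot: [0.581, 0.814, 0.0, 0.001]
ft_force: [0.3, -0.3, -0.2]
grip_width: 0.527
```

>>> jog_arm(
  steps=[0.045,0,0,0,-0.14,0.045,0,0,0,-0.28,0.045,0,0,0,-0.42,0.045,0,0,0,-0.56,0.045,0,0,0,-0.7,0.045,0,0,0,-0.84,0.045,0,0,0,-0.98,0.045,0,0,0,-1.12,0.045,0,0,0,-1.17,0.045,0,0,0,-1.17],
)

```text
clock: 30.0
position: [0.6491, 0.2442, 0.2608]
ee_rot: [0.036, 0.999, 0.0, -0.0]
ft_force: [0.2, 0.3, -0.8]
grip_width: 0.526
```

Run:
```python
from h import *
print(togo([.609,.311,.19],np.radians(86.2)))
d=shot("top","t6"); P=cloud("top",d)
q=P[150:215,125:150].reshape(-1,3); q=q[(q[:,2]>.118)&(q[:,2]<.14)]
print(len(q),cv2.minAreaRect((q[:,:2]*1000).astype(np.float32)))
shot("wrist","w13")
```

```text
(array([0.04480952, 0.06374771, 0.07077843]), np.float64(-0.005945998406003961), np.float64(85.85931938634447), array([ 0.20320057,  0.70776556, -1.08855285,  1.18965067,  0.61358312,
        1.57352419,  0.73614118]))
0 ((0.0, 0.0), (0.0, 0.0), 0.0)
```

View pics/t6.png

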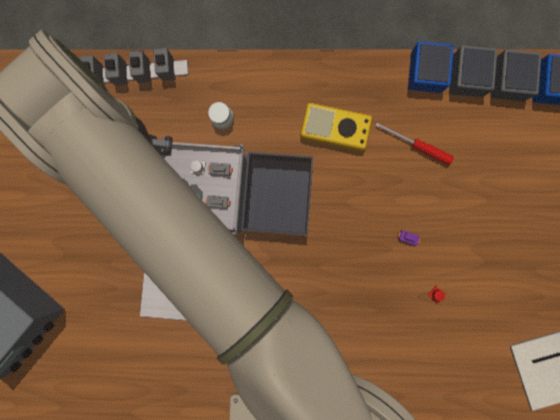

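View pics/w13.png

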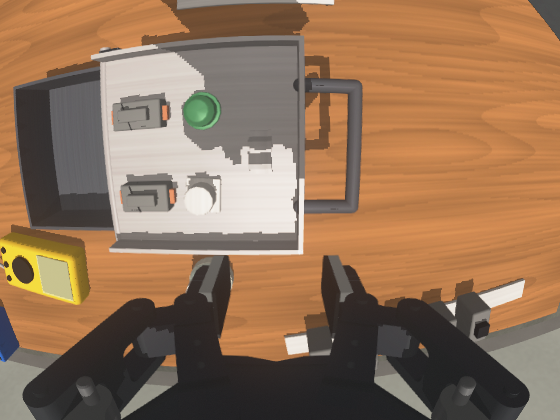

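All five parts are in the pan: lens (201,110), carriers (140,113) and (147,197), cap (201,200), clip (260,160). The tub is still empty. I'll move over the handle bar at (355,145).

>>> jog_arm(
  steps=[0.03,0.02,0.03,0,0,0.03,0.04,0.06,0.01,0,0.03,0.045,0.064,0.03,0,0.03,0.045,0.064,0.06,0,0.03,0.045,0.064,0.06,0,0.03,0.045,0.064,0.06,0,0.03,0.045,0.064,0.06,0,0.03,0.045,0.064,0.06,0,0.03,0.045,0.064,0.06,0,0.03,0.045,0.064,0.06,0],
  grip_force=70,
)

```text
clock: 31.1
position: [0.609, 0.3114, 0.2014]
ee_rot: [0.037, 0.999, 0.0, 0.0]
ft_force: [0.7, 0.6, -0.1]
grip_width: 0.353
```

Run:
```python
from h import *
print(togo([.609,.311,.123],np.radians(86.2)))
shot("wrist","w14")
```

```text
(array([ 3.19186808e-05, -3.96756747e-04,  7.83655001e-02]), np.float64(-0.006811417700629541), np.float64(85.80973451325323), array([ 0.12411278,  0.72731569, -1.08100103,  1.30571581,  0.63149197,
        1.46382229,  0.59338536]))
```

View pics/w14.png

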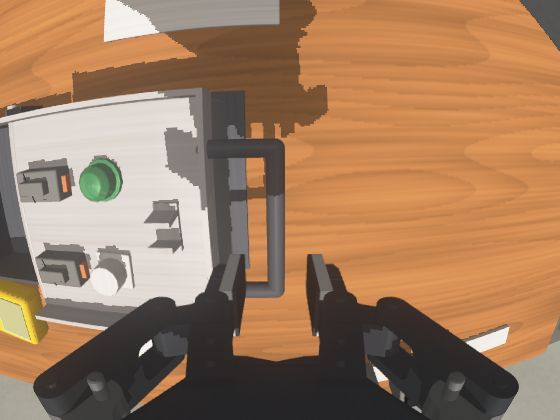

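The bar (276, 145–290) is centred between the jaws. I'll descend and grip.

>>> jog_arm(
  steps=[0.03,0.002,0,0.03,-0.007,0.03,0.002,0,0.055,-0.007,0.03,0.002,0,0.07,-0.007,0.03,0.002,0,0.078,-0.007,0.03,0.002,0,0.078,-0.007,0.0,0.002,0,0.078,-0.007,0.0,0.002,0,0.078,-0.007,0.0,0.002,0,0.078,-0.007,0.0,0.002,0,0.078,-0.007,0.0,0.002,0,0.078,-0.007],
  grip_force=70,
)

```text
clock: 32.15
position: [0.6072, 0.3115, 0.1241]
ee_rot: [0.033, 0.999, 0.0, 0.001]
ft_force: [-1.2, -3.3, 6.5]
grip_width: 0.113
```

Run:
```python
from h import *
o=manip.get_obs(); print(o["grip_width"]*85.4,o["position"],o["ft_force"],o["torque"],o["joint_pos"])
Rm=R.from_quat(o["ee_rot"]).as_matrix(); print(Rm.round(3))
for th in np.arange(.1,1.16,.05):
    print(round(th,2), "y %.3f z %.3f"%(-(218-218*np.cos(th)+13*np.sin(th))/1000, -(218*np.sin(th)+13*np.cos(th)-13)/1000))
```

```text
9.67184759982609 [0.60717543 0.31151249 0.12412789] [-1.15115951 -3.34258537  6.50131992] [-0.69220648  0.47302946  0.00308712] [ 0.12311749  0.78642148 -1.04563185  1.3943952   0.68085587  1.34262028
  0.56354286]
[[-0.998  0.066  0.001]
 [ 0.066  0.998  0.   ]
 [-0.001  0.    -1.   ]]
0.1 y -0.002 z -0.022
0.15 y -0.004 z -0.032
0.2 y -0.007 z -0.043
0.25 y -0.010 z -0.054
0.3 y -0.014 z -0.064
0.35 y -0.018 z -0.074
0.4 y -0.022 z -0.084
0.45 y -0.027 z -0.094
0.5 y -0.033 z -0.103
0.55 y -0.039 z -0.112
0.6 y -0.045 z -0.121
0.65 y -0.052 z -0.129
0.7 y -0.060 z -0.137
0.75 y -0.067 z -0.145
0.8 y -0.075 z -0.152
0.85 y -0.084 z -0.159
0.9 y -0.093 z -0.166
0.95 y -0.102 z -0.172
1.0 y -0.111 z -0.177
1.05 y -0.121 z -0.183
1.1 y -0.131 z -0.187
1.15 y -0.141 z -0.191
```

>>> jog_arm(
  steps=[0.0,0,-0.0005,-0.009,0,0.0,0,-0.002,-0.02,0,0.0,0,-0.004,-0.032,0,0.0,0,-0.007,-0.043,0,0.0,0,-0.01,-0.054,0,0.0,0,-0.014,-0.064,0,0.0,0,-0.018,-0.074,0,0.0,0,-0.022,-0.084,0,0.0,0,-0.022,-0.084,0,0.0,0,-0.022,-0.084,0],
)

```text
clock: 33.15
position: [0.6057, 0.2904, 0.2077]
ee_rot: [0.033, 0.999, 0.001, 0.001]
ft_force: [5.4, 5.1, -2.3]
grip_width: 0.113
```

Run:
```python
from h import *
o=manip.get_obs(); print(o["grip_width"]*85.4,o["position"],o["ft_force"],o["torque"],o["joint_pos"])
shot("scene","s1",(200,130,420,295),3)
```

```text
9.676523154569756 [0.60567279 0.29036377 0.20772397] [ 5.39031907  5.06034598 -2.31935765] [ 1.38749988 -1.1825776  -0.06946658] [ 0.17702274  0.70115449 -1.09789018  1.33781181  0.61625141  1.45846797
  0.62409832]
```

View pics/s1.png

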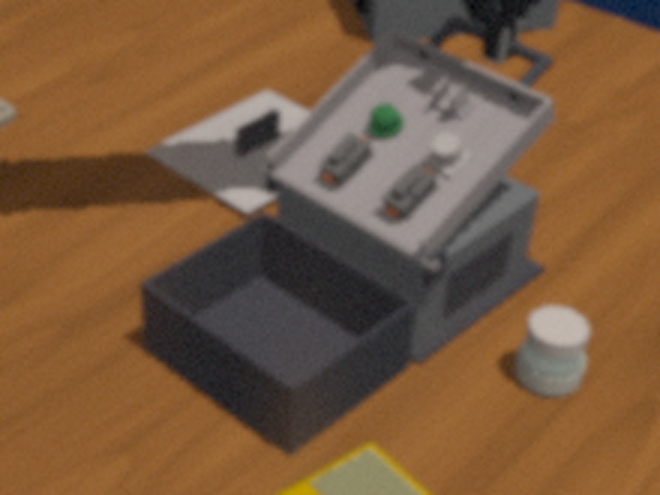

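The pan is at about 0.4 rad with all five parts on it. I'll raise it slowly to 0.65.

>>> jog_arm(
  steps=[0.0,0,-0.002,-0.005,0,0.0,0,-0.005,-0.01,0,0.0,0,-0.008,-0.0145,0,0.0,0,-0.011,-0.019,0,0.0,0,-0.014,-0.0235,0,0.0,0,-0.017,-0.028,0,0.0,0,-0.02,-0.0325,0,0.0,0,-0.023,-0.037,0,0.0,0,-0.0265,-0.041,0,0.0,0,-0.03,-0.045,0],
)

```text
clock: 34.2
position: [0.6038, 0.2621, 0.2533]
ee_rot: [0.032, 0.999, 0.002, 0.002]
ft_force: [6.5, 9.6, 4.9]
grip_width: 0.107
```

Run:
```python
from h import *
o=manip.get_obs(); print(o["grip_width"]*85.4,o["position"],o["ft_force"],o["joint_pos"])
shot("scene","s2",(200,130,420,295),3)
```

```text
9.163599598787426 [0.60378485 0.26207597 0.2533229 ] [6.48416149 9.60176892 4.8831452 ] [ 0.24160897  0.64671291 -1.13033436  1.31774658  0.5762921   1.51612902
  0.67913063]
```

View pics/s2.png

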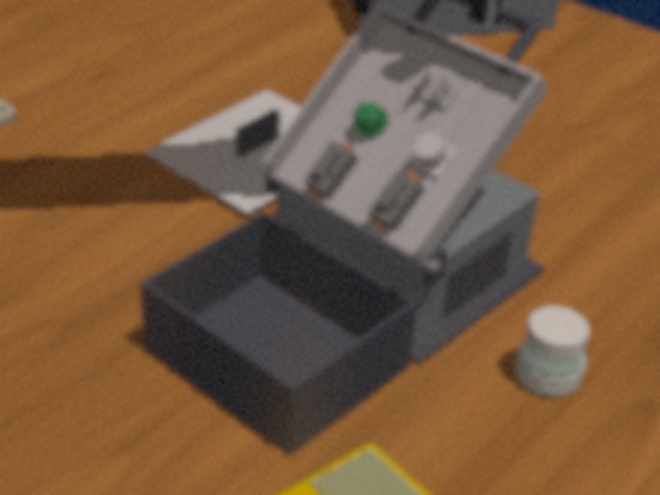

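>>> jog_arm(
  steps=[0.0,0,-0.003,-0.003,0,0.0,0,-0.007,-0.007,0,0.0,0,-0.011,-0.012,0,0.0,0,-0.015,-0.016,0,0.0,0,-0.019,-0.02,0,0.0,0,-0.023,-0.023,0,0.0,0,-0.023,-0.023,0,0.0,0,-0.023,-0.023,0,0.0,0,-0.023,-0.023,0,0.0,0,-0.023,-0.023,0],
)

```text
clock: 35.25
position: [0.6023, 0.2399, 0.2773]
ee_rot: [0.032, 0.999, 0.003, 0.002]
ft_force: [6.2, 9.6, 6.9]
grip_width: 0.115
```

Run:
```python
from h import *
o=manip.get_obs(); print(o["grip_width"]*85.4,o["position"],o["ft_force"],o["joint_pos"])
shot("scene","s3",(200,130,420,295),3)
```

```text
9.804404160396183 [0.6023221  0.23994436 0.2772656 ] [6.24114996 9.58979515 6.87182168] [ 0.29141611  0.61426974 -1.14933847  1.31164425  0.55308067  1.54491529
  0.71824285]
```

View pics/s3.png

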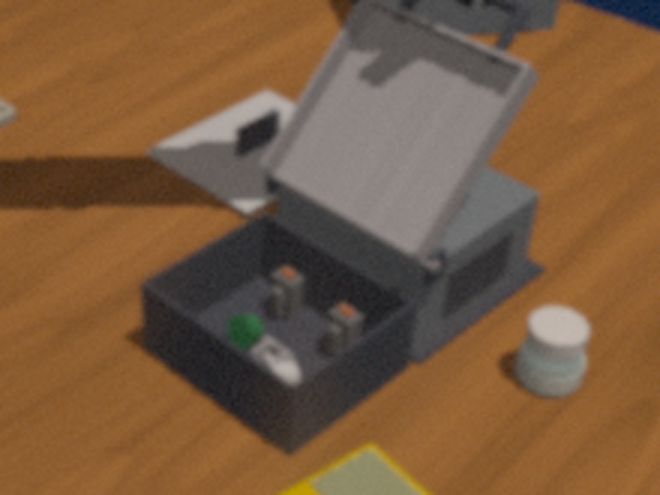

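The pan is empty and the parts lie in the tub: the carriers stand on end, the lens is at (246,330) and the clip and cap near (275,358). I'll lower the pan along the same arc.

>>> jog_arm(
  steps=[0.0,0,0.008,0.007,0,0.0,0,0.015,0.015,0,0.0,0,0.023,0.023,0,0.0,0,0.03,0.031,0,0.0,0,0.036,0.04,0,0.0,0,0.042,0.049,0,0.0,0,0.048,0.058,0,0.0,0,0.053,0.068,0,0.0,0,0.053,0.068,0,0.0,0,0.053,0.068,0],
)

```text
clock: 36.3
position: [0.6057, 0.2907, 0.2071]
ee_rot: [0.033, 0.999, 0.001, 0.001]
ft_force: [5.3, 4.1, -0.9]
grip_width: 0.113
```

>>> jog_arm(
  steps=[0.0,0,0.004,0.01,0,0.0,0,0.008,0.02,0,0.0,0,0.012,0.03,0,0.0,0,0.015,0.041,0,0.0,0,0.018,0.052,0,0.0,0,0.02,0.062,0,0.0,0,0.0215,0.073,0,0.0,0,0.022,0.082,0,0.0,0,0.022,0.084,0,0.0,0,0.022,0.084,0],
)

```text
clock: 37.3
position: [0.6071, 0.3115, 0.1254]
ee_rot: [0.033, 0.999, -0.0, 0.001]
ft_force: [-5.0, -6.9, 23.0]
grip_width: 0.111
```

Run:
```python
from h import *
o=manip.get_obs(); print(o["grip_width"]*85.4,o["position"],o["ft_force"],o["joint_pos"])
d=shot("top","t7",(120,130,330,330),3);P=cloud("top",d)
q=P[135:245,244:316].reshape(-1,3); q=q[(q[:,2]>.068)&(q[:,2]<.085)]
print(len(q),cv2.minAreaRect((q[:,:2]*1000).astype(np.float32)))
q=P[252:328,140:225].reshape(-1,3); q=q[(q[:,2]>.008)&(q[:,2]<.02)]
print(len(q),cv2.minAreaRect((q[:,:2]*1000).astype(np.float32)))
```

```text
9.49638389964663 [0.60706719 0.31150742 0.12542653] [-4.9919442  -6.8565458  23.03552146] [ 0.12318282  0.7851997  -1.04669398  1.3935745   0.68073896  1.34481351
  0.56309415]
525 ((589.2172241210938, 9.090736389160156), (150.16259765625, 180.4827880859375), 86.22915649414062)
653 ((328.1656799316406, 285.40057373046875), (98.81907653808594, 72.76116943359375), 85.65060424804688)
```

View pics/t7.png

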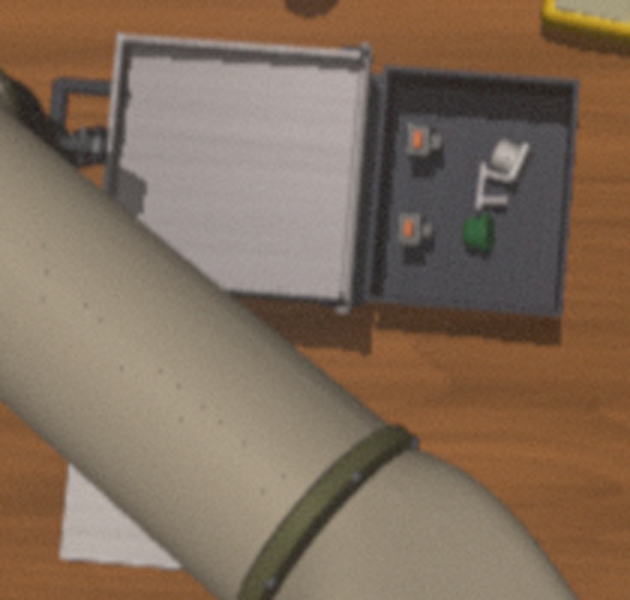

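All five parts are visible in the tub: carriers at (420,140) and (411,230), cap and clip at (500,165), lens at (478,232). The pan is level and empty. I'll release the handle.

>>> jog_arm(
  steps=[0.0,0,0,0,0,0.03,0,0,0,0,0.03,0,0,0,0,0.03,0,0,0,0,0.03,0,0,-0.03,0,0.03,0,0,-0.06,0,0.03,0,0,-0.1,0,0.03,0,0,-0.12,0.1,0.03,0,0,-0.12,0.2,0.03,0,0,-0.12,0.3],
)

```text
clock: 38.35
position: [0.6066, 0.3117, 0.243]
ee_rot: [0.184, 0.983, 0.0, 0.0]
ft_force: [-0.3, -0.4, -0.9]
grip_width: 0.355
```

Run:
```python
from h import *
print(togo([.3662,.240,.2],np.radians(-3.9)))
```

```text
(array([ 0.19828704, -0.15376686,  0.04296469]), np.float64(1.2692032610238968), np.float64(68.81999020091025), array([ 0.09754676,  0.67370995, -1.04560725,  1.25555317,  0.57120928,
        1.51555061,  0.33052404]))
```

>>> jog_arm(
  steps=[0.045,0.02,-0.015,0,0.13,0.045,0.05,-0.038,0,0.26,0.045,0.08,-0.062,0,0.39,0.045,0.11,-0.085,0,0.52,0.045,0.14,-0.108,0,0.65,0.045,0.17,-0.132,0,0.78,0.045,0.198,-0.154,0,0.91,0.045,0.198,-0.154,0.02,1.04,0.045,0.198,-0.154,0.04,1.17,0.045,0.198,-0.154,0.043,1.27],
)

```text
clock: 39.35
position: [0.3657, 0.2373, 0.1979]
ee_rot: [0.732, 0.682, -0.001, 0.001]
ft_force: [-0.1, 0.9, 0.6]
grip_width: 0.527
```

Run:
```python
from h import *
print(togo([.3662,.240,.1],np.radians(-3.9)))
shot("wrist","w15")
```

```text
(array([0.00304752, 0.0004202 , 0.09793725]), np.float64(-0.002598648758455724), np.float64(-4.048891606296426), array([ 0.54165747,  0.00590497, -1.19515456,  1.95048687,  0.0078925 ,
        1.19152003, -0.72709525]))
```

View pics/w15.png

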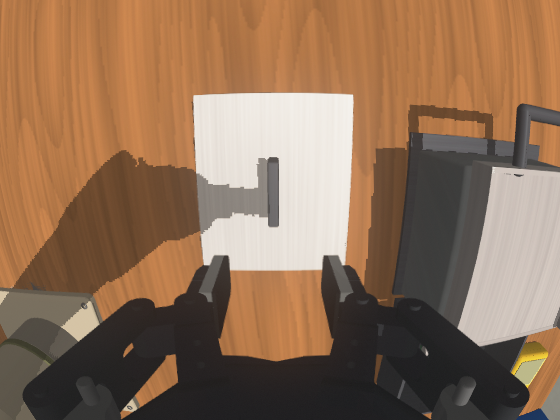

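The tab (273,192) is aligned with the jaws and the cover hasn't moved. I'll descend to it.

>>> jog_arm(
  steps=[0.045,0.003,0,0.04,0,0.045,0.003,0,0.08,0,0.045,0.003,0,0.11,0,0.045,0.003,0,0.125,0,0.045,0.003,0,0.125,0,0.045,0.003,0,0.125,0,0.045,0.003,0,0.125,0,0.045,0.003,0,0.125,0,0.045,0.003,0,0.125,0,0.045,0.003,0,0.125,0],
  grip_force=80,
)

```text
clock: 40.4
position: [0.3673, 0.2414, 0.0751]
ee_rot: [0.73, 0.684, 0.0, 0.0]
ft_force: [-0.3, 0.5, -0.8]
grip_width: 0.528
```

Run:
```python
from h import *
print(togo([.3662,.240,.036],np.radians(-3.9)))
shot("wrist","w16")
```

```text
(array([-0.00147268, -0.00106195,  0.03914891]), np.float64(0.0028300241606362686), np.float64(-3.737851559675483), array([ 0.36309578,  0.2955541 , -1.13020555,  2.07533454,  0.32774767,
        0.96246993, -1.00678672]))
```

View pics/w16.png

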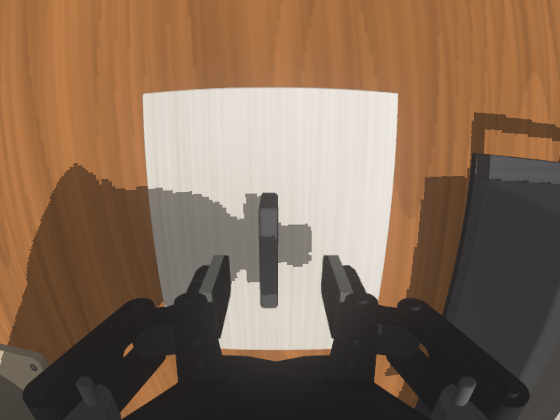

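>>> jog_arm(
  steps=[0.045,-0.001,-0.001,0.02,0,0.045,-0.001,-0.001,0.035,0,0.045,-0.001,-0.001,0.039,0,0.045,-0.001,-0.001,0.039,0,0.045,-0.001,-0.001,0.039,0,0.0,-0.001,-0.001,0.039,0,0.0,-0.001,-0.001,0.039,0,0.0,-0.001,-0.001,0.039,0,0.0,-0.001,-0.001,0.039,0,0.0,-0.001,-0.001,0.039,0],
  grip_force=80,
)

```text
clock: 41.45
position: [0.3662, 0.2407, 0.0364]
ee_rot: [0.73, 0.684, 0.0, 0.0]
ft_force: [-3.9, -1.7, 8.1]
grip_width: 0.099
```

>>> jog_arm(
  steps=[0.0,0,0,-0.005,0,0.0,0,0,-0.015,0,0.0,0,0,-0.03,0,0.0,0,0,-0.05,0,0.0,0,0,-0.075,0,0.0,0,0,-0.1,0,0.0,0,0,-0.125,0,0.0,0,0,-0.15,0,0.0,0,0,-0.18,0,0.0,0,0,-0.2,0],
)

```text
clock: 42.45
position: [0.3658, 0.2413, 0.2378]
ee_rot: [0.729, 0.684, 0.001, 0.001]
ft_force: [-0.2, 0.1, -2.4]
grip_width: 0.1
```

Run:
```python
from h import *
o=manip.get_obs(); print(o["grip_width"]*85.4,o["position"],o["ft_force"],o["torque"],o["joint_pos"])
print(togo([.5892,.0091,.235],np.radians(86.2)))
```

```text
8.5338217932454 [0.36579915 0.24128202 0.2378255 ] [-0.24443239  0.06735944 -2.41796162] [-0.0009113  -0.10389068  0.0145191 ] [ 0.62930211 -0.06992565 -1.23866335  1.89110037 -0.06790417  1.27268398
 -0.65254691]
(array([-0.21745908,  0.23775043,  0.00327037]), np.float64(-1.568302491418987), np.float64(-3.6571137581599475), array([ 0.62930211, -0.06992565, -1.23866335,  1.89110037, -0.06790417,
        1.27268398, -0.65254691]))
```

The measured 2.4 N matches the cover's weight, so it is held. I'll carry it to the tub with a quarter turn.

>>> jog_arm(
  steps=[0.0,-0.01,0.01,0,-0.08,0.0,-0.025,0.027,0,-0.18,0.0,-0.045,0.049,0,-0.3,0.0,-0.065,0.071,0,-0.42,0.0,-0.085,0.093,0,-0.54,0.0,-0.105,0.115,0,-0.66,0.0,-0.125,0.137,0,-0.78,0.0,-0.145,0.159,0,-0.9,0.0,-0.165,0.18,0,-1.02,0.0,-0.185,0.202,0,-1.14],
)

```text
clock: 43.45
position: [0.556, 0.0419, 0.2364]
ee_rot: [0.243, 0.97, 0.0, 0.0]
ft_force: [0.8, 0.4, -1.9]
grip_width: 0.098
```

Run:
```python
from h import *
o=manip.get_obs(); print(o["grip_width"]*85.4,o["position"],o["ft_force"])
print(togo([.5892,.0091,.235],np.radians(86.2)))
```

```text
8.39299371327035 [0.55595902 0.04192284 0.23640839] [ 0.7557331   0.41064488 -1.92758478]
(array([-0.04478507, -0.01328901,  0.00140893]), np.float64(-0.4242984266542602), np.float64(61.889490898669784), array([ 0.74228543,  0.3879419 , -1.11256218,  1.61723055,  0.35432777,
        1.35893864,  0.66366345]))
```

>>> jog_arm(
  steps=[0.0,-0.015,-0.004,0,-0.1,0.0,-0.03,-0.009,0,-0.2,0.0,-0.045,-0.013,0,-0.3,0.0,-0.045,-0.013,0,-0.4,0.0,-0.045,-0.013,0,-0.424,0.0,-0.045,-0.013,0,-0.424,0.0,-0.045,-0.013,0.02,-0.424,0.0,-0.045,-0.013,0.05,-0.424,0.0,-0.045,-0.013,0.07,-0.424,0.0,-0.045,-0.013,0.07,-0.424],
)

```text
clock: 44.45
position: [0.5872, 0.0098, 0.1637]
ee_rot: [0.037, 0.999, -0.0, -0.002]
ft_force: [0.4, -0.1, -2.5]
grip_width: 0.098
```

Run:
```python
from h import *
o=manip.get_obs(); print(o["grip_width"]*85.4,o["position"],o["ft_force"],o["joint_pos"])
print(togo([.5892,.0091,.12],np.radians(86.2)))
d=shot("wrist","w17"); shot("scene","s4",(200,130,420,295),3)
d=shot("top","t8",(120,130,330,330),3);P=cloud("top",d)
q=P[130:260,235:330].reshape(-1,3); q=q[(q[:,2]>.115)&(q[:,2]<.14)]
print(len(q),cv2.minAreaRect((q[:,:2]*1000).astype(np.float32)))
```

```text
8.344268989029453 [0.58724133 0.00975063 0.16365828] [ 0.43713732 -0.10093938 -2.47577463] [ 0.7428261   0.55706477 -1.10777406  1.62502431  0.51415622  1.28886711
  1.04316856]
(array([-0.00217164, -0.0004733 ,  0.04365049]), np.float64(-0.00702421602065284), np.float64(85.79754206762843), array([ 0.7428261 ,  0.55706477, -1.10777406,  1.62502431,  0.51415622,
        1.28886711,  1.04316856]))
85 ((600.6087646484375, 27.957260131835938), (70.77980041503906, 243.43617248535156), 46.655372619628906)
```

View pics/w17.png

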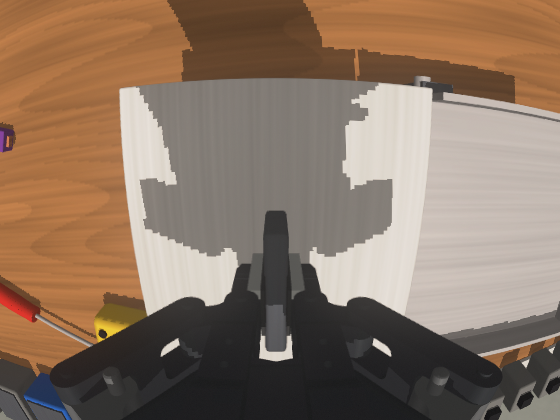

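View pics/s4.png

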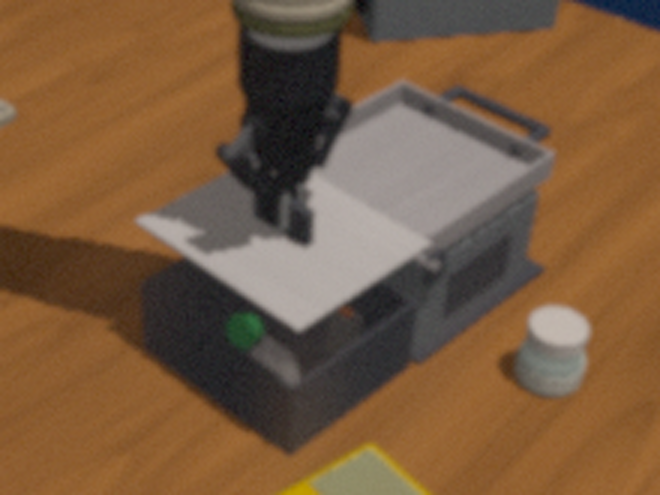

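View pics/t8.png

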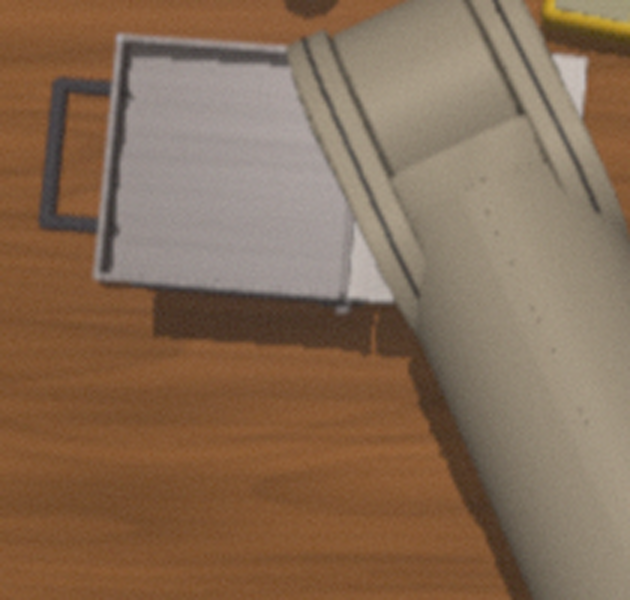

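Run:
```python
from h import *
d=np.load("pics/s4.npy");P=cloud("scene",d).reshape(-1,3)
q=P[(d.ravel()>0)&(P[:,2]>.13)&(P[:,2]<.148)&(P[:,1]<.092)&(P[:,0]>.4)&(P[:,0]<.75)]
print(len(q),cv2.minAreaRect((q[:,:2]*1000).astype(np.float32)))
A=np.c_[q[:,:2]-[.589,.009],np.ones(len(q))]; print(np.linalg.lstsq(A,q[:,2],rcond=None)[0])
t=P[(d.ravel()>0)&(P[:,2]>.066)&(P[:,2]<.082)&(P[:,1]<.092)&(P[:,0]>.4)&(P[:,0]<.75)]
print(len(t),cv2.minAreaRect((t[:,:2]*1000).astype(np.float32)))
```

```text
2511 ((589.5073852539062, 14.425827026367188), (165.64869689941406, 187.10122680664062), 86.13632202148438)
[-0.00346675  0.00033228  0.14206434]
591 ((587.3970947265625, 15.086524963378906), (164.38491821289062, 183.81655883789062), 86.45751190185547)
```

The cover is level, its yaw matches the tub's (86.1° vs 86.2–86.5°), and they are centred within about 2 mm. I'll lower it.

>>> jog_arm(
  steps=[0.0,-0.002,0,0.01,-0.005,0.0,-0.002,0,0.025,-0.005,0.0,-0.002,0,0.04,-0.005,0.0,-0.002,0,0.045,-0.005,0.0,-0.002,0,0.048,-0.005,0.0,-0.002,0,0.05,-0.005,0.0,-0.002,0,0.052,-0.005,0.0,-0.002,0,0.054,-0.005,0.0,-0.002,0,0.056,-0.005,0.0,-0.002,0,0.056,-0.005],
)

```text
clock: 45.6
position: [0.5909, 0.0098, 0.1097]
ee_rot: [0.033, 0.999, -0.0, -0.0]
ft_force: [-0.6, -0.4, -1.9]
grip_width: 0.105
```

Run:
```python
from h import *
o=manip.get_obs(); print(o["grip_width"]*85.4,o["position"],o["ft_force"],o["torque"])
print(togo([.5892,.0091,.1034],np.radians(86.2))[:3])
shot("scene","s5",(200,130,420,295),3)
```

```text
8.954184424502126 [0.59085561 0.00977335 0.10967232] [-0.62956071 -0.36946272 -1.93598027] [-0.00535895 -0.00073127  0.01168442]
(array([ 0.00160638, -0.00078175,  0.00627254]), np.float64(-0.0005490511579286927), np.float64(86.16854168591392))
```

View pics/s5.png

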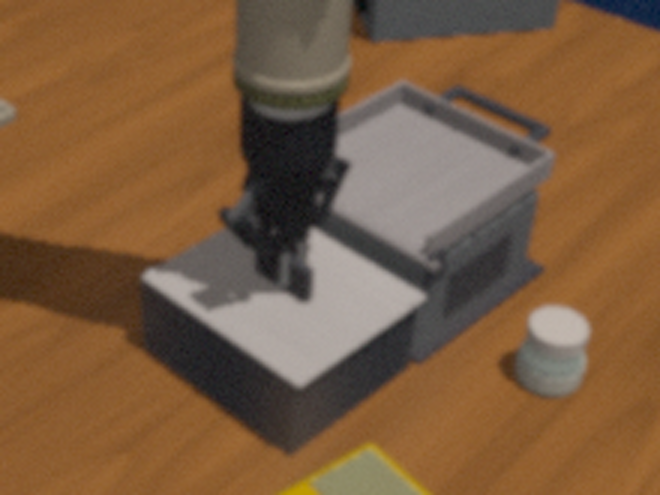

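The cover step is entering the tub mouth with no contact force. I'll lower the last 6 mm.

>>> jog_arm(
  steps=[0.0,0.001,0,0.001,0,0.0,0.001,0,0.002,0,0.0,0.001,0,0.003,0,0.0,0.001,0,0.004,0,0.0,0.001,0,0.005,0,0.0,0.001,0,0.006,0,0.0,0.001,0,0.0065,0,0.0,0.001,0,0.0065,0,0.0,0.001,0,0.0065,0,0.0,0.001,0,0.0065,0],
)

```text
clock: 46.65
position: [0.5899, 0.0099, 0.1035]
ee_rot: [0.033, 0.999, -0.0, 0.0]
ft_force: [-3.5, 0.7, 2.1]
grip_width: 0.104
```

Run:
```python
from h import *
o=manip.get_obs(); print(o["grip_width"]*85.4,o["position"],o["ft_force"],o["torque"])
```

```text
8.911652709408328 [0.58991851 0.00994489 0.10348702] [-3.49536978  0.71013361  2.1355411 ] [-0.13587988  0.45504482  0.01645926]
```

>>> jog_arm(
  steps=[0.0,0,0,0,0,0.03,0,0,0,0,0.03,0,0,0,0,0.03,0,0,0,0,0.03,0,0,-0.03,0,0.03,0,0,-0.06,0,0.03,0,0,-0.1,0,0.03,0,0,-0.14,0,0.03,0,-0.04,-0.16,0,0.03,0,-0.08,-0.16,0],
)

```text
clock: 47.65
position: [0.5858, -0.0691, 0.267]
ee_rot: [0.032, 0.999, -0.0, 0.003]
ft_force: [0.6, -0.2, -0.7]
grip_width: 0.353
```

>>> jog_arm(
  steps=[0.03,0,-0.05,0,0,0.03,0,-0.1,0,0,0.03,0,-0.15,0,0,0.03,0,-0.2,0,0,0.03,0,-0.24,0,0,0.03,0,-0.24,0,0,0.03,0,-0.24,0,0,0.03,0,-0.24,0,0,0.03,0,-0.24,0,0,0.03,0,-0.24,0,0],
)

```text
clock: 48.65
position: [0.5689, -0.3081, 0.2636]
ee_rot: [0.032, 0.999, -0.0, 0.0]
ft_force: [-0.2, -0.2, -0.7]
grip_width: 0.352
```

Run:
```python
from h import *
d=shot("top","t9"); P=cloud("top",d).reshape(-1,3); ok=d.ravel()>0
q=P[ok&(P[:,2]>.072)&(P[:,2]<.088)&(P[:,1]<.1)&(P[:,1]>-.1)&(P[:,0]>.45)&(P[:,0]<.72)]
print(len(q),cv2.minAreaRect((q[:,:2]*1000).astype(np.float32)))
A=np.c_[q[:,:2]-[.589,.009],np.ones(len(q))]; print(np.linalg.lstsq(A,q[:,2],rcond=None)[0])
f=P[ok&(P[:,0]>.54)&(P[:,0]<.66)&(P[:,1]>.12)&(P[:,1]<.24)]; A=np.c_[f[:,:2]-[.6,.18],np.ones(len(f))];print(np.linalg.lstsq(A,f[:,2],rcond=None)[0])
shot("scene","s6")
for r in parts(d): print(*r)
```

```text
5423 ((592.4074096679688, 13.296615600585938), (160.990234375, 186.49050903320312), 86.0689697265625)
[ 0.00099589 -0.00061916  0.07927114]
[ 0.00020527 -0.00105106  0.11621693]
[482.  83.] 1698 [ 882.8 -488.2] [363.3 101.1] 84.3 0.05
[173.  69.] 287 [896.2 272.1] [55.7 79.7] 49.1 0.0496
[145.  71.] 245 [889.  342.8] [43.3 66.4] 49.5 0.0498
[85. 77.] 1013 [879.5 519.7] [ 60.8 274.5] 5.6 0.05
[336. 127.] 2474 [ 753.9 -127.9] [159.9  86.1] 78.1 0.0498
[224. 122.] 165 [769.1 143.7] [34.6 55.8] 34.5 0.05
[425. 148.] 577 [ 718.8 -315.2] [200.3  25.5] 63.8 0.0305
[242. 193.] 125 [593.9  97.3] [  8.7 188.8] 86.5 0.0499
[408. 237.] 220 [ 492.2 -302.9] [52.3 25.5] 71.3 0.0316
[ 31. 310.] 1293 [301.9 597. ] [287.7 144.6] 7.3 0.05
[437. 294.] 137 [ 359.2 -367.9] [29.4 28.5] 44.6 0.0293
[278. 407.] 2485 [92. -0.] [ 58.9 229.9] 1.2 0.0413
```

View pics/t9.png

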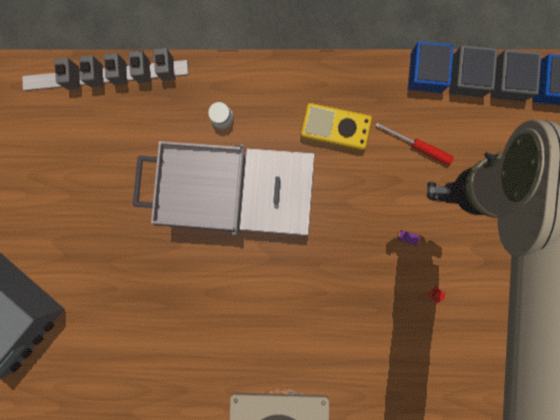

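View pics/s6.png

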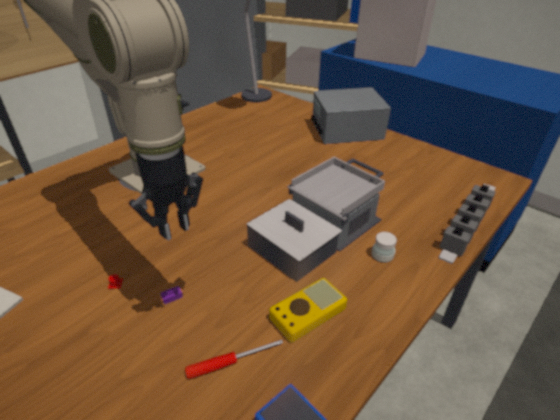

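Checks: the cover's top is 79.3 mm above the bench, against 79 mm when seated, and its slope is under 0.1°. The pan floor is level at 116 mm, the meter, driver and jar haven't moved, and no listed part is left on the bench. I'll hand the job in.

```bash
python3 -c "
from workcell import manip
print(manip.hand_in())"
```

```text
the job is handed in; nothing more can be done
None
```

I handed the job in at about 49 s. The five failed parts present (both grey carriers, one nickel cap, the clip and the lens) went into the pan one by one. I tipped the pan to about 0.8 rad, and all five slid into the tub. I then lowered the pan level and set the cover on the tub with a quarter turn.

- **Parts:** the top view before covering showed all five parts inside the tub and the pan empty. None are left on the bench.
- **Cover and pan:** the cover's top measures 79.3 mm above the bench (79 mm when seated), tilted under 0.1°. The pan floor is level at 116 mm.
- **Other objects:** the meter, screwdriver, jar, purple carrier and red cap are where they started, and the arm is clear of everything.
- **Rougher readings:** the camera outlines of the cover were too noisy to check its centring closely. They agreed with the tub to about 2 mm before lowering. The last outline read 3–4 mm off the tub's centre and oversized, so I relied on height, level and contact force.

No check failed. I noticed no grip slip and no part knocked aside.

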